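# Record photo of a specimen with scale: half-press, focus, full press

### The job

Set up and take the record photo of the bladder stone: slide its steel dish, with the stone in it, to the middle of the four white tape corners in front of the camera, square with them, and lay the flat scale bar from the instrument rack along the tape line between the dish and the camera. Then press the camera's release button to its halfway stop, hold it there for about a second while the camera focuses, press it all the way down to take the picture, and let it come up again. Do not knock the camera, and leave the thermometer, the tweezers, the bottle and the jar where they are.

Things in the scene. Friction and masses are not known exactly. Their poses are not given: they have to be found in the camera images.
- station: the photo place, fixed: four white tape corners flat on the table and, beyond them, a black camera on a short stand. Origin: on the table at the middle of the corners. x runs along the longer side of the marked field (168 x 118 mm, x by y), y points along the table to the camera, z up
- camera_mid (a point): centre of the camera body (138 wide, 40 deep, 78 mm high; viewfinder hump 25 mm higher, 50 mm wide; highest point about 240 mm above the table), 300 mm from the middle of the corners and 173 mm up. x as the station's, z out of its top; it looks along -y, 30 degrees down. Lens 72 mm across reaches 108 mm ahead of here. Stand plate below 170 x 150 mm
- tape_line (a point): middle of the straight tape line (150 x 10 mm, flat on the table, along the station's x) on which the scale bar is to lie; it is 100 mm from the middle of the corners towards the camera. Axes parallel to the station's
- shutter_top (a point): centre of the top of the release button, a bare-metal cap 19 mm across at the -x end of the camera's top, about 203 mm up. Its z axis points out of the button: pressing goes along its -z, 30 degrees off straight down, leaning to the station's +y. At rest the cap stands 8 mm proud of the camera's top; the hump begins 27 mm to +x of its centre
- stage1 (a joint): first stage of the release: 0 m up, 0.003 m at the halfway stop. It starts to give at 1 N and reaches the stop at 2.5 N; the stop then stays firm up to 9 N
- stage2 (a joint): second stage of the release: 0 m until the halfway stop is overcome at about 9 N, 0.003 m all the way down at 12 N, where it meets a rigid stop. The button returns by itself when let go
- dish: open rectangular stainless-steel dish, 150 mm (x) x 100 mm (y) x 28 mm high, walls 3 mm, rim overhang 2 mm, 0.3 kg, loose on the table. Origin: centre of its underside; z up. It is too wide to be grasped across and slides easily when pushed low on a side
- stone_mid (a point): centre of the pale, lumpy bladder stone (about 62 x 45 x 34 mm, 0.07 kg) lying loose in the dish
- rack: flat steel instrument rack, fixed, 172 (x) x 176 mm (y), rim 12 mm high. Two grey rails along y at x = -46 and +46 mm (11 mm thick, teeth to 23 mm high) hold three instruments lying along x at y = -55, 0, +55 mm, undersides 14 mm above the table; which lies where varies. Between the rails they lie free over a floor 3 mm high. Origin: centre of its underside
- scale_mid (a point): centre of the photo scale: a flat rectangular white plastic bar with black blocks on its top, 120 mm (x) x 24 mm (y) x 12 mm (z), 0.06 kg, same width all along; at first in one of the rack's places. Which end is which does not matter
- thermometer_mid (a point): centre of a white thermometer in the rack, 134 mm long, 20 mm wide body narrowing to a 9 mm probe; bystander
- tweezers_mid (a point): centre of a pair of steel tweezers in the rack, 135 mm long, about 16 mm wide; bystander
- bottle: amber bottle with white cap standing on the table, 60 mm across, 150 mm high, origin at the centre of its underside; bystander
- jar: white jar with steel lid standing on the table, 68 mm across, 75 mm high, origin at the centre of its underside; bystander
Mind the look-alikes: they are no part of the job. What is shaped like the part that bears scale_mid but yellow is not meant.

How it is judged (in metres and radians):
On the way, in this order (a step that is already met when the one before it is completed fails the run):
1. the dish with the stone lies within the tape corners and the scale bar lies on the tape line (x of dish in the frame of station between -0.013 and 0.013 m and y of dish in the frame of station between -0.013 and 0.013 m and angle between the x axis of dish and the x axis of station, either way round below 0.17 rad and distance between stone_mid and dish below 0.065 m and height (world z) of dish below 0.004 m and x of scale_mid in the frame of tape_line between -0.025 and 0.025 m and y of scale_mid in the frame of tape_line between -0.015 and 0.015 m and angle between the x axis of scale_mid and the x axis of station, either way round below 0.2 rad and angle between scale_mid's own z axis and vertical below 0.1 rad and height (world z) of scale_mid below 0.009 m), for 0.3 s.
2. the release is held at its halfway stop (value of joint stage1 above 0.002 m and value of joint stage2 below 0.001 m), for 0.6 s.
3. the release is pressed all the way down, with the set-up still in place (all of step 1 and value of joint stage2 above 0.0022 m), for 0.1 s.
At the end, for the whole second after the job is handed in: Dish within 13 mm (each way) of the middle of the corners and 10 degrees of square, stone in it; scale bar flat on the tape line, within 25 mm along, 15 mm across, 11 degrees; release held halfway 0.6 s or more, then pressed fully, now up; camera and bystanders not disturbed (all of step 1 and value of joint each of stage1, stage2 below 0.0008 m and linear speed of dish below 0.02 m/s); the robot touches nothing.
It fails at once if the bottle or the jar is moved by more than 25 mm or knocked over (distance of any of bottle, jar from where it was at the start of the episode above 0.025 m or angle between any of bottle, jar's own z axis and vertical above 0.4 rad).
It fails at once if the thermometer or the tweezers are moved by more than 20 mm (distance of any of thermometer_mid, tweezers_mid from where it was at the start of the episode above 0.02 m).
It fails at once if the stone is knocked out of the dish (distance between stone_mid and dish above 0.09 m).
It fails at once if the picture is taken before the dish and the scale bar are in place (value of joint stage2 above 0.0022 m and not (x of dish in the frame of station between -0.013 and 0.013 m and y of dish in the frame of station between -0.013 and 0.013 m and angle between the x axis of dish and the x axis of station, either way round below 0.17 rad and distance between stone_mid and dish below 0.065 m and height (world z) of dish below 0.004 m and x of scale_mid in the frame of tape_line between -0.025 and 0.025 m and y of scale_mid in the frame of tape_line between -0.015 and 0.015 m and angle between the x axis of scale_mid and the x axis of station, either way round below 0.2 rad and angle between scale_mid's own z axis and vertical below 0.1 rad and height (world z) of scale_mid below 0.009 m)).
It fails at once if the camera is struck or leaned on with more than 40 N (contact force between any of the fingers, the arm and station above 40 N).
It also fails if it takes over 72 s, if anything falls off the work surface, if the arm or the gripper's body presses on something with over 40 N, if the wrist force passes 120 N, or if a joint passes its speed limit or range.

### The arm

A 6-joint arm with a two-finger parallel gripper is mounted at the origin on the work surface. World frame = base frame: x ahead of the robot, y to its left, z up, the work surface at z = 0. Lengths are in mm, angles in rad, forces in N, time in s.
With the tool pointing down it reaches from about 275 to 1000 mm from the base axis. Payload 8.4 kg.
Tool frame: the origin (TCP) lies at the very end of the fingers, on their centre line; the grasp point (between the pads) lies 19 mm behind it; z points along the fingers, y is the direction in which the jaws open and shut (so a half turn about z gives the same grasp; the last joint's range is limited). The gripper opens to 85 mm and grips with 20 to 120 N. Pads are 22 mm wide; open, the fingers measure 114 mm over their backs; the gripper's body (76 mm by 85 mm) begins 54 mm behind the grasp point. The pads swing forward as they close: fully open they stand 13 mm farther back than shut.
Start: joints at [1.154, 0.353, 1.633, -0, 1.155, -0.002], TCP at [251.878, 572.001, 231.281] pointing down, gripper open.
Joint ranges: [-2.63, 2.63], [-0.92, 2.1], [0.06, 2.66], [-1.3, 4.44], [0, 2.69], [-3.02, 3.02]. Speed limits (rad/s): [2.22, 2.22, 2.79, 3.14, 3.14, 3.14].

### API

Orientations are given as [roll, pitch, yaw] about the fixed x, y, z axes, in that order (R = Rz(yaw) Ry(pitch) Rx(roll)).
In Python, from rig import sense, grab_frame, sign_off, masks_of gives the robot as it stands. The module is installed in compiled form; this text tells all that it offers.
- The arm moves only by the shell command python3 -m inch 'ROWS' [FORCE]. ROWS is JSON, a list of rows, each an object of numbers: "gripper": the finger opening in m, from 0 to 0.0854; "tx", "ty", "tz": the shift along the tool's x, y, z in m; "spin": the turn about the tool's z in degrees. In form: [{"gripper": .., "tx": .., "ty": .., "tz": .., "spin": ..}, ...]. A call has exactly 8 rows; each row shifts and turns the commanded pose from where the row before left it, along the tool's axes as they then stand; what a row does not reach is not made up. A row lasts 1/10 s, in which the tool goes at most 50 mm and 8.59 degrees, less where a joint would pass 70% of its speed; a pose out of reach is approached as far as the arm can. A call is refused whole if a number of a shift passes 0.05 or a number of a turn 8.59, either way. A call with a gripper value outside its range is refused whole. The fingers move at their own pace and stop on an object; FORCE is the grip in N (left out, the last holds). Time passes only in rows, so rows that do not move let the fingers close, or fill a call up. It gives the time, the measured TCP pose, the force and the opening at its end, in the units of the state.
- sense(): the state, without advancing time (a new reading comes with each control period).
- grab_frame(name): name is "side" or "top"; returns a dict with "pixels" (480x640x3 uint8, red, green, blue), "K" (3x3 intrinsics, pixels), "k1" (the pictures are not rectified: a ray, as slopes to the right and down, at radius r is drawn at 1 + k1 r^2 times it, then the intrinsics apply), "extrinsics" (4x4, takes a point from camera to world coordinates). Camera axes: x right, y down, z forward; pixel columns grow to the right and rows downward; lengths in mm; the calibration is good to about 2 mm. A picture is of the moment at which its call begins. There is no depth.
- sign_off(): hands the job in, once; it reports no verdict.
Trained networks look in the newest picture that a camera, given by its name, has taken for a name from the list of things; names that differ only in an ending like _2 or _b are one class to them, and where a whole thing is asked for, a point or a joint stands for the part that bears it (a point fixed in the world has none). Each returns a list of dicts, best first, with "conf" (0 to 1); they miss things now and then, are a little off and sometimes report something else, mostly with a low value. They report only what shows in the picture. A call takes as long as a camera call. They do not tell look-alikes from the thing itself.
- masks_of(camera, target): "pixels" (480x640 bool, what is visible of it) and "centre" ([row, column] in pixels, amid what is visible of it).
The state is a dict: "clock": time; "qpos": joint angles; "qvel": joint speeds; "joint_efforts": joint torques, N m; "eef_pos": TCP position; "tcp_rot": TCP orientation; "contact_force": force on the tool from outside, world axes, zero at the start; "wrist_torque": the same for the moment, N m; "opening": opening from 0.0 (shut) to 1.0 (fully open).
Only numpy, scipy, OpenCV 4.12 (cv2) and the standard library are available. Lean on these libraries where they do the work, as an engineer would, in place of code of your own. Each camera call takes 0.05 s, during which the arm holds its last target.

## Working session

There is one attempt and no reset: what is moved stays moved. The work goes in short steps, Python scripts to look and compute and a shell command to move; the robot and the scene stay as the last step left them, time stands still between calls to the robot, and variables do not carry over. Pictures are saved under pics/ and viewed, and the job is handed in when it is done.

```bash
mkdir -p pics; ls
python3 - <<'E'
from rig import *
import cv2
print(sense())
for n in("side","top"):
    f=grab_frame(n); cv2.imwrite(f"pics/{n}0.png",f["pixels"][:,:,::-1]); print(n,f["K"],f["k1"],f["extrinsics"])
E
```

```text
pics
{'clock': 0.0, 'qpos': array([ 1.15359424e+00,  3.53659303e-01,  1.63413755e+00, -3.70127607e-05,
        1.15518683e+00, -2.41502771e-03]), 'qvel': array([-0.00050228, -0.0003467 , -0.00218021,  0.00292855,  0.00032205,
       -0.00103763]), 'joint_efforts': array([-2.71899160e-03, -6.05241323e+01, -3.42074955e+01, -8.85878148e-05,
        9.03690961e-03, -1.09609380e-05]), 'eef_pos': array([251.69887644, 571.55913244, 230.55324904]), 'tcp_rot': array([-3.14020155e+00,  3.04815908e-05,  2.72682058e+00]), 'contact_force': array([-0.10724885,  0.31670729,  0.19456162]), 'wrist_torque': array([ 0.01135588, -0.01525863,  0.02624097]), 'opening': 1.0036513849690942}
side [[560.38130081   0.         320.99249488]
 [  0.         560.38130081 245.32889909]
 [  0.           0.           1.        ]] -0.09664957864058277 [[ 9.79427396e-01 -1.31162183e-01  1.53357285e-01  2.98258005e+02]
 [-2.01133395e-01 -6.96081337e-01  6.89214139e-01 -9.12722600e+02]
 [ 1.63503126e-02 -7.05880481e-01 -7.08142227e-01  1.10671485e+03]
 [ 0.00000000e+00  0.00000000e+00  0.00000000e+00  1.00000000e+00]]
top [[566.84537574   0.         329.10929065]
 [  0.         566.84537574 237.46960093]
 [  0.           0.           1.        ]] 0.022150900877605392 [[-3.84462744e-03 -9.99232433e-01  3.89841349e-02  4.56496321e+02]
 [-9.99728601e-01  4.73644286e-03  2.28098768e-02 -2.02153685e+01]
 [-2.29770148e-02 -3.88858592e-02 -9.98979453e-01  1.39447312e+03]
 [ 0.00000000e+00  0.00000000e+00  0.00000000e+00  1.00000000e+00]]
```

View pics/side0.png

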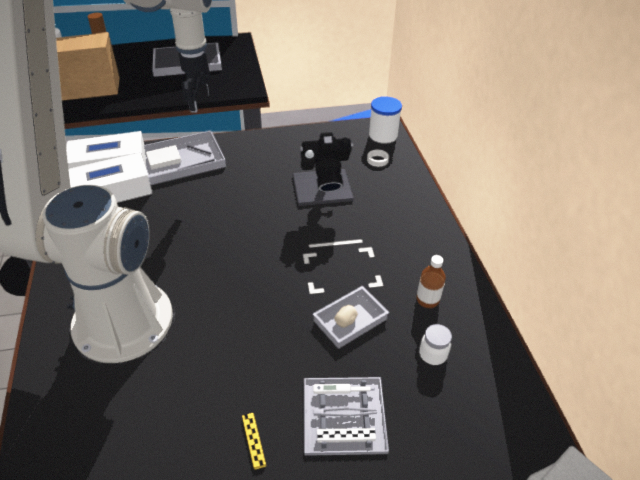

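View pics/top0.png

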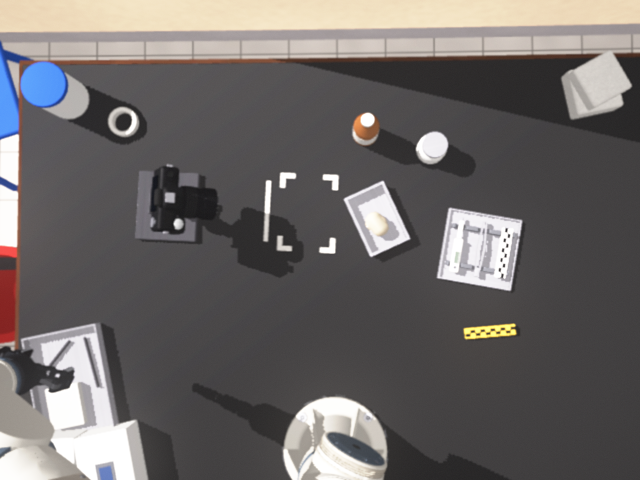

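The side view shows the camera at (330,165), the tape field at about (340,270), the dish at (350,317), and the rack at (345,415) with the checkered scale at (346,434). The top view shows the same layout: camera (170,200), corners (308,213), dish (377,220), rack (480,250), scale (504,252). The yellow bar is the decoy.

```bash
cat > h.py <<'E'
import numpy as np, cv2
from rig import *
def ray(f,uv):
    K=f["K"];k=f["k1"];uv=np.atleast_2d(np.asarray(uv,float))
    d=cv2.undistortPoints(uv.reshape(-1,1,2),K,np.array([k,0,0,0,0.])).reshape(-1,2)
    d=np.c_[d,np.ones(len(d))]@f["extrinsics"][:3,:3].T
    return f["extrinsics"][:3,3],d
def onz(f,uv,z):
    o,d=ray(f,uv); return o+d*((z-o[2])/d[:,2])[:,None]
def proj(f,P):
    P=np.atleast_2d(np.asarray(P,float));E=np.linalg.inv(f["extrinsics"])
    return cv2.projectPoints(P,cv2.Rodrigues(E[:3,:3])[0],E[:3,3],f["K"],np.array([f["k1"],0,0,0,0.]))[0].reshape(-1,2)
def tri(fs,uvs):
    A=np.zeros((3,3));b=np.zeros(3);L=[]
    for f,uv in zip(fs,uvs):
        o,d=ray(f,uv);d=d[0]/np.linalg.norm(d[0]);M=np.eye(3)-np.outer(d,d);A+=M;b+=M@o;L.append((o,M))
    x=np.linalg.solve(A,b);return x,[round(float(np.linalg.norm(M@(x-o))),1) for o,M in L]
def crop(f,c,w,s,name):
    x,y=int(c[0]),int(c[1]);p=f["pixels"][max(0,y-w):y+w,max(0,x-w):x+w,::-1]
    cv2.imwrite(name,cv2.resize(p,None,fx=s,fy=s,interpolation=cv2.INTER_CUBIC))
E
python3 - <<'E'
from h import *
fs={n:grab_frame(n) for n in("side","top")}
for t in ["dish","stone_mid","scale_mid","rack","bottle","jar","shutter_top","stage1","station","thermometer_mid","tweezers_mid"]:
    for n in fs:
        m=masks_of(n,t)
        for q in m[:3]:
            px=q["pixels"];c=q["centre"];r=cv2.minAreaRect(np.argwhere(px)[:,::-1].astype(np.float32))
            print(t,n,round(q["conf"],2),np.round(c[::-1],1),px.sum(),"rect",np.round(r[0],1),np.round(r[1],1),round(r[2],1),"z0",np.round(onz(fs[n],c[::-1],0)[0]))
f=fs["top"]
crop(f,(308,213),50,8,"pics/tape_top.png");crop(f,(175,205),50,8,"pics/cam_top.png")
crop(fs["side"],(340,265),50,8,"pics/tape_side.png");crop(fs["side"],(325,165),50,8,"pics/cam_side.png")
crop(f,(480,250),50,8,"pics/rack_top.png")
E
```

```text
dish side 0.72 [356.6 316.7] 2212 rect [350.6 315.8] [43.4 67.4] 59.0 z0 [574. -97.   0.]
dish top 0.72 [379.1 210.5] 2319 rect [376.8 218.4] [63.8 43.2] 65.2 z0 [ 577. -112.    0.]
stone_mid side 0.19 [324.7 172.4] 3392 rect [334.2 211.6] [159.1  72.1] 82.1 z0 [616. 486.   0.]
stone_mid top 0.96 [378.1 227.6] 391 rect [377.  223.5] [24.7 17.7] 45.0 z0 [ 535. -109.    0.]
scale_mid side 0.73 [254.2 439.8] 624 rect [253.3 440.2] [54.9 11.9] 76.8 z0 [ 285. -372.    0.]
scale_mid side 0.62 [344.2 436.7] 671 rect [346.5 435. ] [12. 57.] 90.0 z0 [ 472. -401.    0.]
scale_mid side 0.37 [326.  177.8] 3779 rect [329.2 213.6] [162.1  72. ] 77.8 z0 [614. 458.   0.]
scale_mid top 0.97 [489.  330.7] 490 rect [489.8 330.7] [10.5 50.2] 84.8 z0 [ 283. -375.    0.]
scale_mid top 0.94 [502.6 252. ] 473 rect [503.  252.2] [10.3 48.5] 8.7 z0 [ 473. -411.    0.]
rack side 0.85 [344.8 416.7] 4475 rect [345.8 415.8] [77.  83.2] 88.9 z0 [ 483. -356.    0.]
rack side 0.59 [338.6 415.1] 424 rect [344.5 411.5] [ 9. 61.] 90.0 z0 [ 471. -349.    0.]
rack top 0.63 [481.1 246.7] 4328 rect [479.3 249. ] [75.1 72. 
[... 561 characters left out ...]
541. 388.   0.]
station side 0.96 [325.8 176.8] 3616 rect [334.4 211.2] [159.8  73. ] 82.1 z0 [615. 463.   0.]
station top 0.77 [175.4 207. ] 5775 rect [236.2 208.6] [201.   79.6] 3.3 z0 [588. 392.   0.]
thermometer_mid side 0.83 [339.9 389. ] 391 rect [343.  388.5] [56.  9.] 0.0 z0 [ 488. -287.    0.]
thermometer_mid side 0.41 [433.5 283.5] 949 rect [432.  281.5] [24.3 50.3] 18.4 z0 [801. -30.   0.]
thermometer_mid top 0.88 [455.  248.1] 373 rect [457.9 244.4] [ 8.5 55.4] 9.5 z0 [ 483. -296.    0.]
tweezers_mid side 0.89 [344.6 413. ] 436 rect [345.  411.5] [11. 62.] 90.0 z0 [ 485. -347.    0.]
tweezers_mid top 0.53 [476.9 267.7] 77 rect [480.9 249.6] [ 5.9 53.7] 11.3 z0 [ 435. -349.    0.]
```

View pics/tape_top.png

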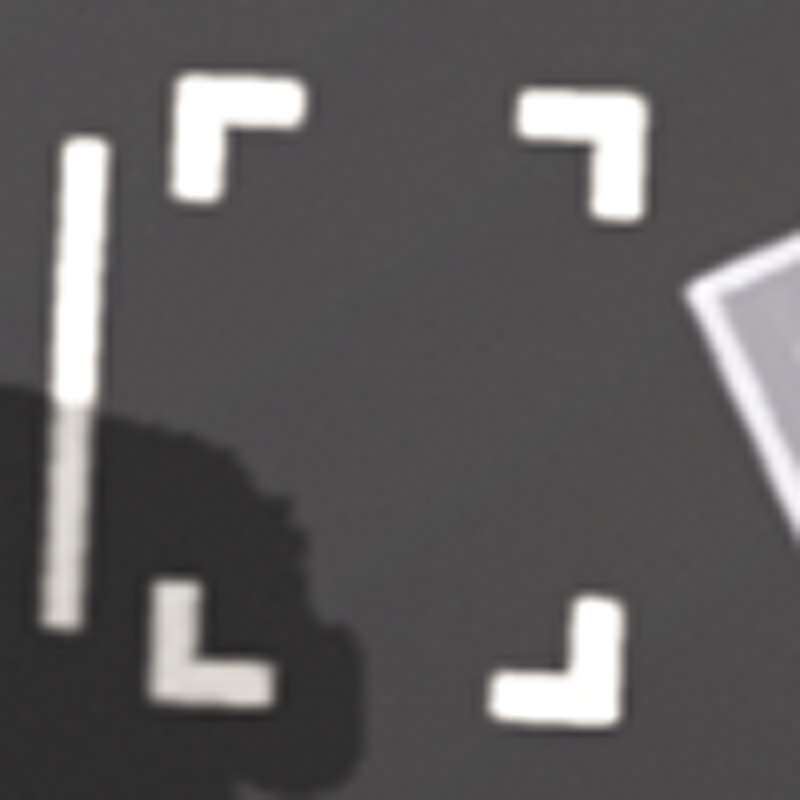

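View pics/cam_top.png

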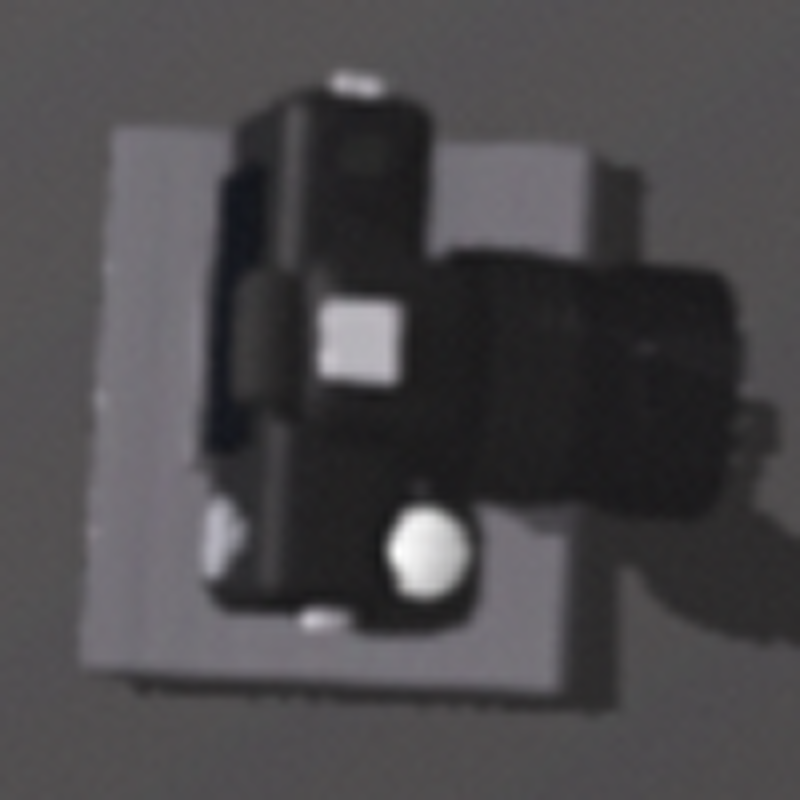

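View pics/cam_side.png

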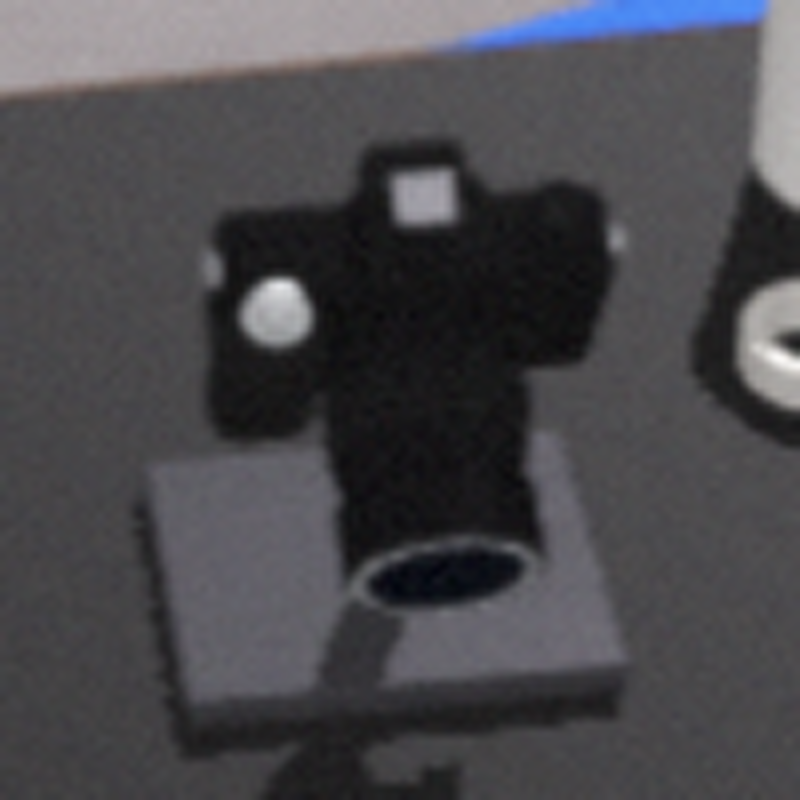

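View pics/rack_top.png

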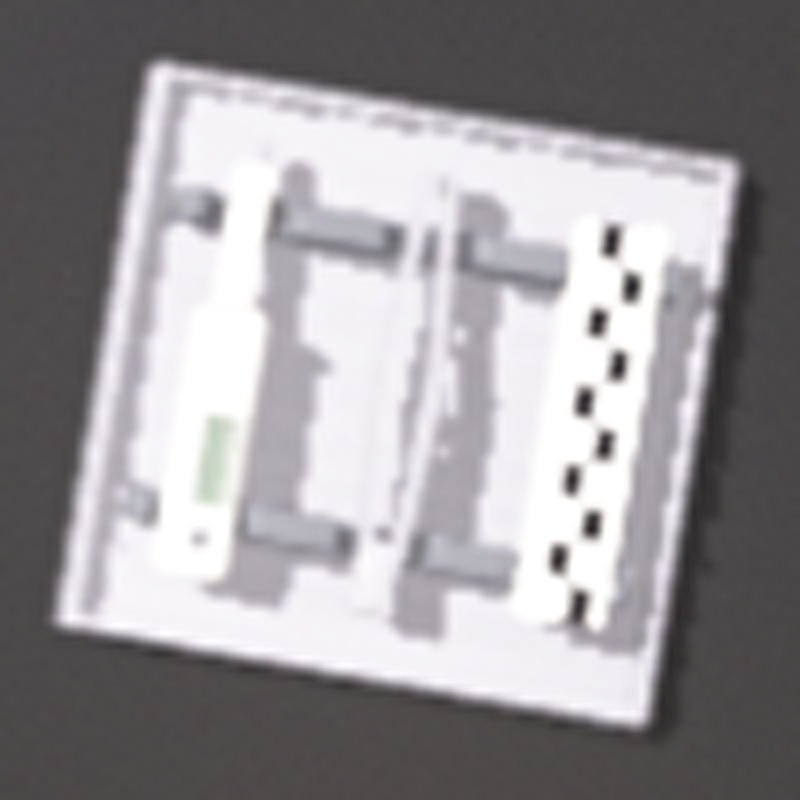

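View pics/tape_side.png

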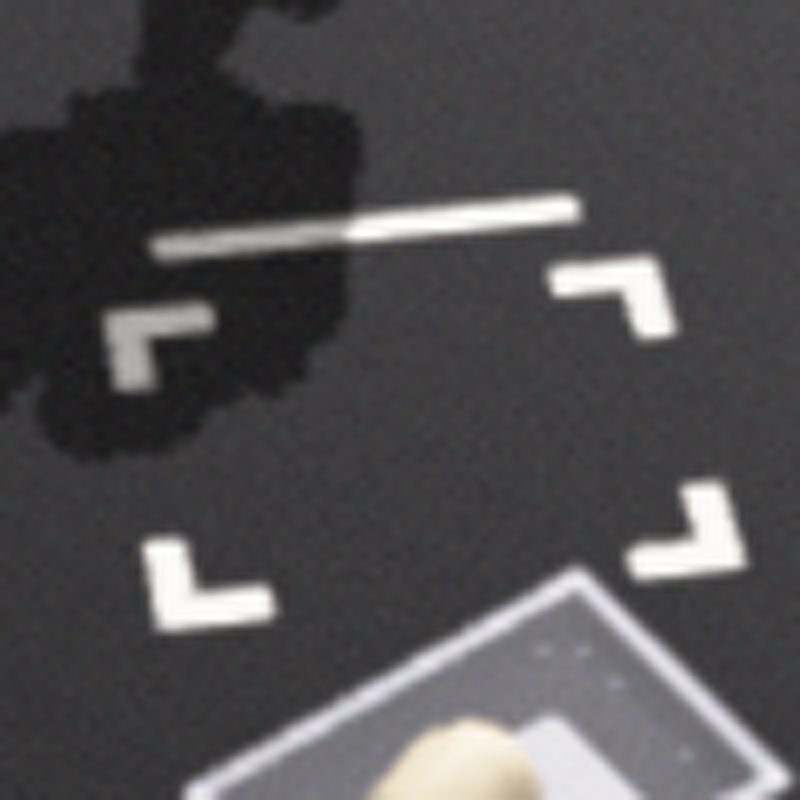

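The crops show the tape corners (top crop outer corners (175,75), (648,92), (622,724), (150,703)), the button (top crop (428,550), side crop (277,313)), and the scale bar with its corners. The dish is still to measure.

Run:
```python
from h import *
fs={n:grab_frame(n) for n in("side","top")}
crop(fs["top"],(378,219),40,10,"pics/dish_top.png");crop(fs["side"],(351,317),45,8,"pics/dish_side.png");crop(fs["side"],(346,420),45,8,"pics/rack_side.png")
def cv(o,s,pts): return (np.array(pts,float)+.5)/s-.5+np.array(o)
t=fs["top"];s=fs["side"]
C=onz(t,cv((258,163),8,[(175,75),(648,92),(622,724),(150,703)]),0);print("corn",np.round(C,1),C.mean(0))
Cs=onz(s,cv((290,215),8,[(103,313),(655,255),(748,567),(158,632)]),0);print("side",np.round(Cs,1),Cs.mean(0))
for Q in (C,Cs):
    print([np.linalg.norm(Q[i]-Q[i-1]) for i in range(4)])
L=onz(t,cv((258,163),8,[(62,630),(85,138)]),0);print("line",L,L.mean(0))
Ls=onz(s,cv((290,215),8,[(150,250),(582,207)]),0);print("line",Ls,Ls.mean(0))
for Q in (L,Ls): d=Q[1]-Q[0];print(np.degrees(np.arctan2(d[1],d[0])),np.linalg.norm(d))
print("button",tri((t,s),(cv((125,155),8,[(428,550)]),cv((275,115),8,[(277,313)]))))
S=onz(t,cv((430,200),8,[(580,215),(668,225),(602,628),(515,615)]),26);print("scale",np.round(S,1),S.mean(0))
```

```text
corn [[674.  134.1   0. ]
 [667.6 -12.3   0. ]
 [472.5  -3.5   0. ]
 [479.5 141.9   0. ]] [573.40698863  65.04824395   0.        ]
side [[481.3 142.1   0. ]
 [675.5 134.    0. ]
 [667.6 -10.6   0. ]
 [473.2  -1.4   0. ]] [574.41009599  66.02642208   0.        ]
[np.float64(194.59769364737647), np.float64(146.5826542948867), np.float64(195.37861321670184), np.float64(145.59191040483793)]
[np.float64(143.75231885981532), np.float64(194.31061668371666), np.float64(144.8807268092619), np.float64(194.59631438993662)]
line [[502.17068204 169.12712333   0.        ]
 [654.57103966 162.03520746   0.        ]] [578.37086085 165.58116539   0.        ]
line [[502.83418684 169.08896236   0.        ]
 [656.37563381 161.90662393   0.        ]] [579.60491032 165.49779314   0.        ]
-2.6643239501808877 152.56527873195392
-2.6782209256861154 153.7093423460969
button (array([535.10534804, 328.6635759 , 195.59977213]), [0.1, 0.1])
scale [[ 534.4 -403.7   26. ]
 [ 531.3 -429.7   26. ]
 [ 410.9 -408.2   26. ]
 [ 414.8 -382.6   26. ]] [ 472.85283255 -406.04950755   26.        ]
```

View pics/dish_top.png

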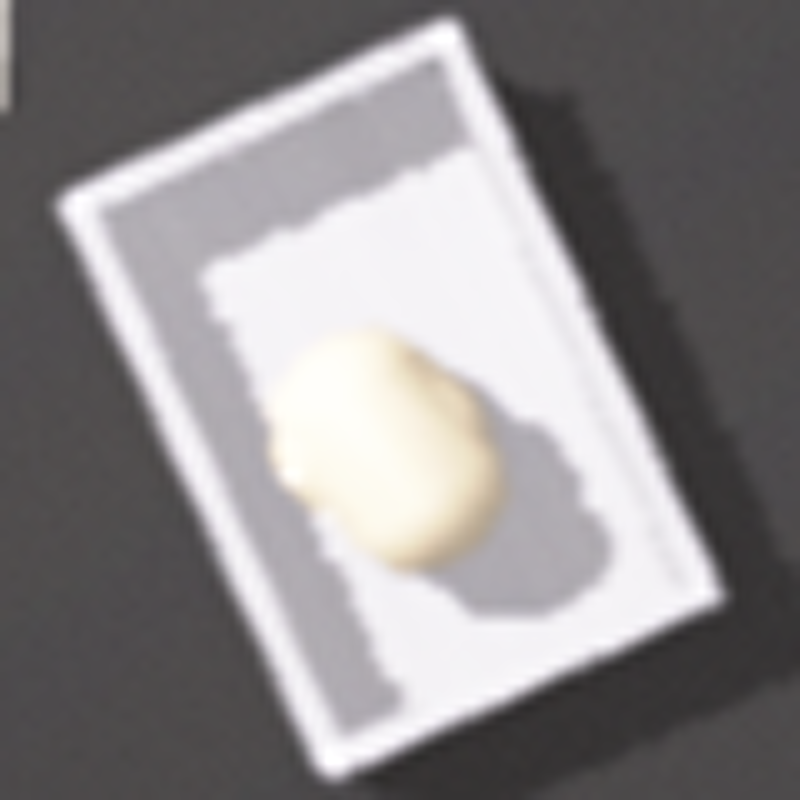

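View pics/dish_side.png

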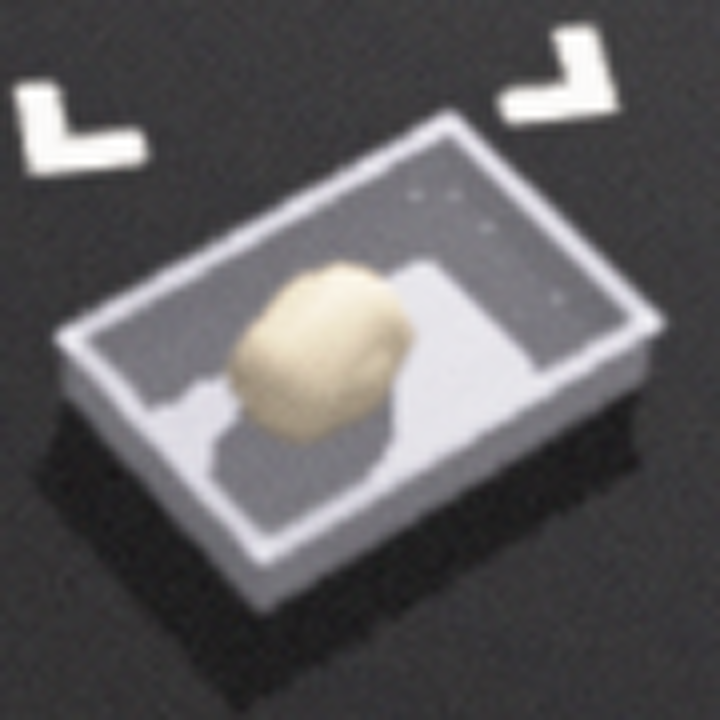

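View pics/rack_side.png

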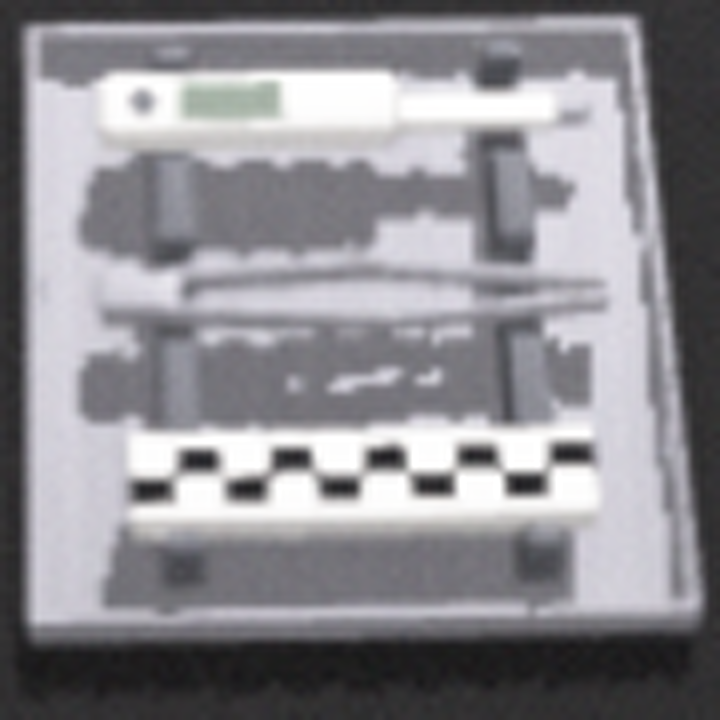

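```bash
cat >> h.py <<'E'
def cv(o,s,pts): return (np.array(pts,float)+.5)/s-.5+np.array(o)
def plan(world_target, yaw_y_deg=None):
    """print tool shifts from present pose to world target (mm); yaw_y_deg: desired world angle of the jaw axis"""
    s=sense();r=s["tcp_rot"];p=s["eef_pos"];cr,sr=np.cos(r),np.sin(r)
    Rx=np.array([[1,0,0],[0,cr[0],-sr[0]],[0,sr[0],cr[0]]]);Ry=np.array([[cr[1],0,sr[1]],[0,1,0],[-sr[1],0,cr[1]]]);Rz=np.array([[cr[2],-sr[2],0],[sr[2],cr[2],0],[0,0,1]])
    R=Rz@Ry@Rx
    ya=np.degrees(np.arctan2(R[1,1],R[0,1]))
    print("t",round(s["clock"],2),"pos",np.round(p,1),"rot",np.round(r,4),"jaw ang",round(ya,2),"F",np.round(s["contact_force"],2),"open",round(s["opening"]*85.4,1),"q",np.round(s["qpos"],2))
    if yaw_y_deg is not None:
        d=(yaw_y_deg-ya+90)%180-90
        print("spin deg",round(-d,2))
        a=np.radians(d);R2=np.array([[np.cos(a),-np.sin(a),0],[np.sin(a),np.cos(a),0],[0,0,1]])@R
        print("shift after spin (tool mm)",np.round(R2.T@(np.array(world_target)-p),1))
    if world_target is not None: print("shift now (tool mm)",np.round(R.T@(np.array(world_target)-p),1))
E
python3 - <<'E'
from h import *
fs={n:grab_frame(n) for n in("side","top")};t=fs["top"];s=fs["side"]
# scale top corners: order (+x,+y),( +x,-y),(-x,-y),(-x,+y)
a=cv((430,200),8,[(580,215),(668,225),(602,628),(515,615)]);b=cv((301,375),8,[(590,428),(600,515),(128,520),(130,432)])
P=np.array([tri((t,s),(a[i:i+1],b[i:i+1]))[0] for i in range(4)]);print("scale",np.round(P,1),P.mean(0).round(1))
d=P[0]+P[1]-P[2]-P[3];print(np.degrees(np.arctan2(d[1],d[0])))
# dish rim corners: top crop order far-x/-y ... 
a=cv((338,179),10,[(450,15),(728,600),(330,780),(55,200)]);b=cv((306,272),8,[(668,325),(262,562),(57,340),(450,110)])
P=np.array([tri((t,s),(a[i:i+1],b[i:i+1]))[0] for i in range(4)]);print("dish",np.round(P,1),P.mean(0).round(1))
P=onz(t,a,28);print(P.round(1),P.mean(0).round(1));d=P[0]+P[3]-P[1]-P[2];print(np.degrees(np.arctan2(d[1],d[0])))
P=onz(s,b,28);print(P.round(1),P.mean(0).round(1));d=P[0]+P[3]-P[1]-P[2];print(np.degrees(np.arctan2(d[1],d[0])))
print("stone",tri((t,s),(cv((338,179),10,[(387,450)]),cv((306,272),8,[(322,352)]))))
plan([472.5,-406.5,150],80)
E
```

```text
scale [[ 534.4 -404.6   22.5]
 [ 530.5 -429.8   24.9]
 [ 410.8 -408.    26.6]
 [ 415.5 -383.1   24.6]] [ 472.8 -406.4   24.6]
-10.293016002524833
dish [[ 648.6 -118.9   27.3]
 [ 506.5 -183.9   32.5]
 [ 464.2  -88.7   27. ]
 [ 604.3  -23.2   28.6]] [ 555.9 -103.7   28.9]
[[ 648.1 -118.7   28. ]
 [ 506.3 -184.4   28. ]
 [ 463.4  -88.6   28. ]
 [ 603.8  -23.1   28. ]] [ 555.4 -103.7   28. ]
24.918101273192832
[[ 648.9 -119.4   28. ]
 [ 507.7 -180.9   28. ]
 [ 464.7  -89.6   28. ]
 [ 605.1  -22.8   28. ]] [ 556.6 -103.2   28. ]
24.50698451191577
stone (array([ 543.88134536, -103.38243902,   20.18296655]), [0.5, 0.5])
t 1.5 pos [251.9 572.  231.3] rot [-3.1415  0.      2.7268] jaw ang 66.24 F [ 0.98 -0.44 -0.14] open 85.6 q [ 1.15  0.35  1.63 -0.    1.16 -0.  ]
spin deg -13.76
shift after spin (tool mm) [-387.2 -925.3   81.3]
shift now (tool mm) [-596.2 -806.6   81.3]
```

```bash
python3 -m inch '[{"gripper":0.036,"tx":0,"ty":0,"tz":0,"spin":-6.88},{"gripper":0.036,"tx":0,"ty":0,"tz":0,"spin":-6.88},{"gripper":0.036,"tx":-0.019,"ty":-0.046,"tz":0,"spin":0},{"gripper":0.036,"tx":-0.019,"ty":-0.046,"tz":0,"spin":0},{"gripper":0.036,"tx":-0.019,"ty":-0.046,"tz":0,"spin":0},{"gripper":0.036,"tx":-0.019,"ty":-0.046,"tz":0,"spin":0},{"gripper":0.036,"tx":-0.019,"ty":-0.046,"tz":0,"spin":0},{"gripper":0.036,"tx":-0.019,"ty":-0.046,"tz":0,"spin":0}]' 50; python3 -c "
from h import *
plan([472.5,-406.5,150],80)"
```

```text
clock: 2.3
eef_pos: [316.2, 278.7, 231.4]
tcp_rot: [3.141, 0.001, 2.968]
contact_force: [0.7, 0.4, 0.4]
opening: 0.424
t 2.3 pos [316.2 278.7 231.4] rot [3.1411e+00 6.0000e-04 2.9676e+00] jaw ang 80.03 F [0.71 0.37 0.44] open 36.2 q [ 0.72  0.03  2.04 -0.    1.07 -0.68]
spin deg 0.03
shift after spin (tool mm) [-272.8 -647.6   81.3]
shift now (tool mm) [-272.5 -647.8   81.3]
```

```bash
python3 -m inch '[{"gripper":0.036,"tx":-0.0194,"ty":-0.046,"tz":0,"spin":0},{"gripper":0.036,"tx":-0.0194,"ty":-0.046,"tz":0,"spin":0},{"gripper":0.036,"tx":-0.0194,"ty":-0.046,"tz":0,"spin":0},{"gripper":0.036,"tx":-0.0194,"ty":-0.046,"tz":0,"spin":0},{"gripper":0.036,"tx":-0.0194,"ty":-0.046,"tz":0,"spin":0},{"gripper":0.036,"tx":-0.0194,"ty":-0.046,"tz":0,"spin":0},{"gripper":0.036,"tx":-0.0194,"ty":-0.046,"tz":0,"spin":0},{"gripper":0.036,"tx":-0.0194,"ty":-0.046,"tz":0,"spin":0}]'; python3 -c "
from h import *
plan([472.5,-406.5,100],79.8)"
```

```text
clock: 3.1
eef_pos: [405.2, -111.3, 231.7]
tcp_rot: [3.142, 0.001, 2.967]
contact_force: [1.6, 0.9, -0.3]
opening: 0.426
t 3.1 pos [ 405.2 -111.3  231.7] rot [3.1416e+00 1.3000e-03 2.9666e+00] jaw ang 79.97 F [ 1.6   0.9  -0.28] open 36.4 q [-0.27  0.02  2.05  0.    1.07 -1.67]
spin deg 0.17
shift after spin (tool mm) [-118.3 -278.7  131.9]
shift now (tool mm) [-117.5 -279.   131.9]
```

```bash
python3 -m inch '[{"gripper":0.036,"tx":-0.0188,"ty":-0.0455,"tz":0,"spin":0.15},{"gripper":0.036,"tx":-0.0188,"ty":-0.0455,"tz":0,"spin":0},{"gripper":0.036,"tx":-0.0188,"ty":-0.0455,"tz":0,"spin":0},{"gripper":0.036,"tx":-0.0188,"ty":-0.0455,"tz":0,"spin":0},{"gripper":0.036,"tx":-0.0188,"ty":-0.0455,"tz":0,"spin":0},{"gripper":0.036,"tx":-0.0188,"ty":-0.0455,"tz":0.01,"spin":0},{"gripper":0.036,"tx":0,"ty":0,"tz":0.04,"spin":0},{"gripper":0.036,"tx":0,"ty":0,"tz":0.04,"spin":0}]'; python3 -c "
from h import *
plan([472.5,-406.5,45],79.8)
f=grab_frame('top');crop(f,(480,250),50,8,'pics/r2t.png');f=grab_frame('side');crop(f,(346,405),60,8,'pics/r2s.png')"
```

```text
clock: 3.9
eef_pos: [468.6, -399.5, 140.8]
tcp_rot: [-3.14, 0.002, 2.962]
contact_force: [0.6, 0.5, 0.1]
opening: 0.419
t 3.9 pos [ 468.6 -399.5  140.8] rot [-3.1402e+00  2.3000e-03  2.9624e+00] jaw ang 79.73 F [0.64 0.46 0.09] open 35.8 q [-0.71  0.43  1.73 -0.    0.97 -2.1 ]
spin deg -0.07
shift after spin (tool mm) [-4.9 -6.1 95.8]
shift now (tool mm) [-4.9 -6.1 95.8]
```

```bash
python3 -m inch '[{"gripper":0.036,"tx":0,"ty":0,"tz":0.03,"spin":0},{"gripper":0.036,"tx":0,"ty":0,"tz":0.03,"spin":0},{"gripper":0.036,"tx":0,"ty":0,"tz":0.02,"spin":0},{"gripper":0.036,"tx":0,"ty":0,"tz":0,"spin":0},{"gripper":0.036,"tx":0,"ty":0,"tz":0,"spin":0},{"gripper":0.036,"tx":0,"ty":0,"tz":0,"spin":0},{"gripper":0.036,"tx":0,"ty":0,"tz":0,"spin":0},{"gripper":0.036,"tx":0,"ty":0,"tz":0,"spin":0}]'; python3 -c "
from h import *
plan([472.5,-406.5,14],79.8)
f=grab_frame('top');crop(f,(480,250),50,8,'pics/r2t.png');f=grab_frame('side');crop(f,(346,415),50,8,'pics/r2s.png')"
```

```text
clock: 4.8
eef_pos: [468.6, -397.8, 62.5]
tcp_rot: [-3.141, 0.002, 2.964]
contact_force: [-0.0, -0.3, -0.1]
opening: 0.421
t 4.8 pos [ 468.6 -397.8   62.5] rot [-3.1407e+00  1.5000e-03  2.9644e+00] jaw ang 79.85 F [-0.01 -0.28 -0.1 ] open 36.0 q [-0.71  0.53  1.78 -0.    0.83 -2.1 ]
spin deg 0.05
shift after spin (tool mm) [-5.3 -7.9 48.6]
shift now (tool mm) [-5.3 -7.9 48.6]
```

View pics/r2s.png

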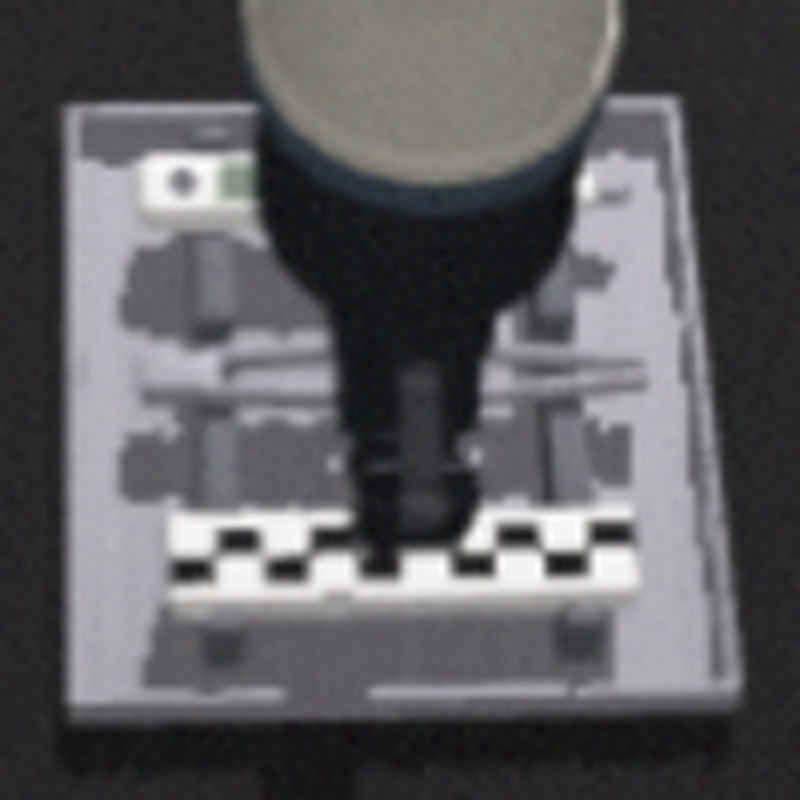

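View pics/r2t.png

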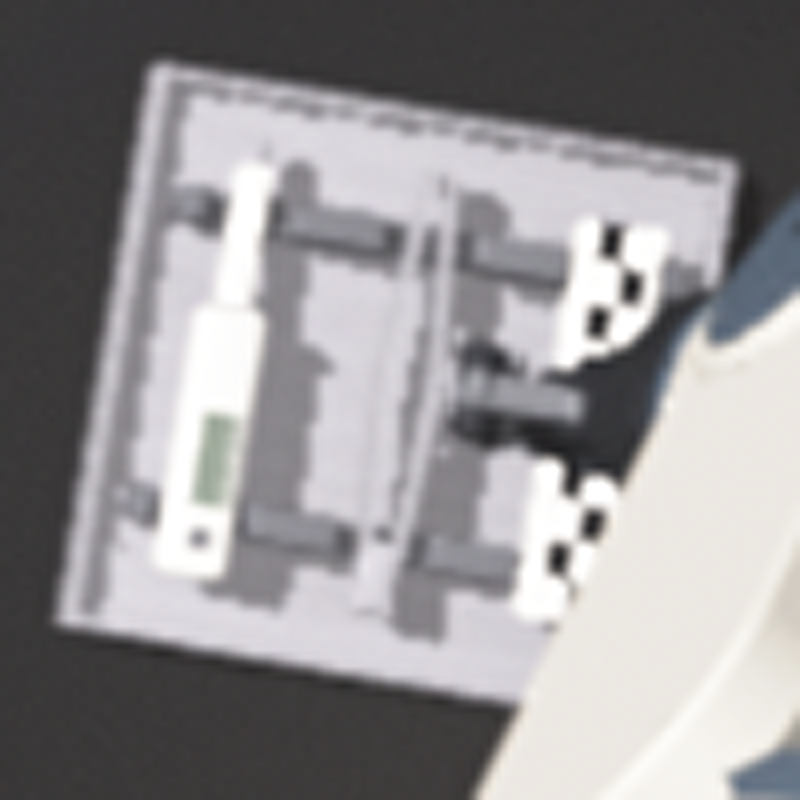

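Both views show the fingers slightly toward the tweezers, which matches the computed 8 mm offset. I'll correct that, then descend.

```bash
python3 -m inch '[{"gripper":0.036,"tx":-0.005,"ty":-0.008,"tz":0,"spin":0},{"gripper":0.036,"tx":0,"ty":0,"tz":0.01,"spin":0},{"gripper":0.036,"tx":0,"ty":0,"tz":0.018,"spin":0},{"gripper":0.036,"tx":0,"ty":0,"tz":0.01,"spin":0},{"gripper":0.036,"tx":0,"ty":0,"tz":0.01,"spin":0},{"gripper":0.036,"tx":0,"ty":0,"tz":0,"spin":0},{"gripper":0.036,"tx":0,"ty":0,"tz":0,"spin":0},{"gripper":0.036,"tx":0,"ty":0,"tz":0,"spin":0}]'; python3 -c "
from h import *
plan([472.5,-406.5,14],79.8)
f=grab_frame('side');crop(f,(346,415),50,8,'pics/r3s.png')"
```

```text
clock: 5.7
eef_pos: [471.9, -406.4, 13.8]
tcp_rot: [-3.141, 0.001, 2.964]
contact_force: [1.1, -0.5, 0.1]
opening: 0.421
t 5.7 pos [ 471.9 -406.4   13.8] rot [-3.1412e+00  7.0000e-04  2.9644e+00] jaw ang 79.85 F [ 1.09 -0.51  0.12] open 36.0 q [-0.71  0.62  1.78 -0.    0.75 -2.11]
spin deg 0.05
shift after spin (tool mm) [-0.6 -0.  -0.2]
shift now (tool mm) [-0.6 -0.  -0.2]
```

View pics/r3s.png

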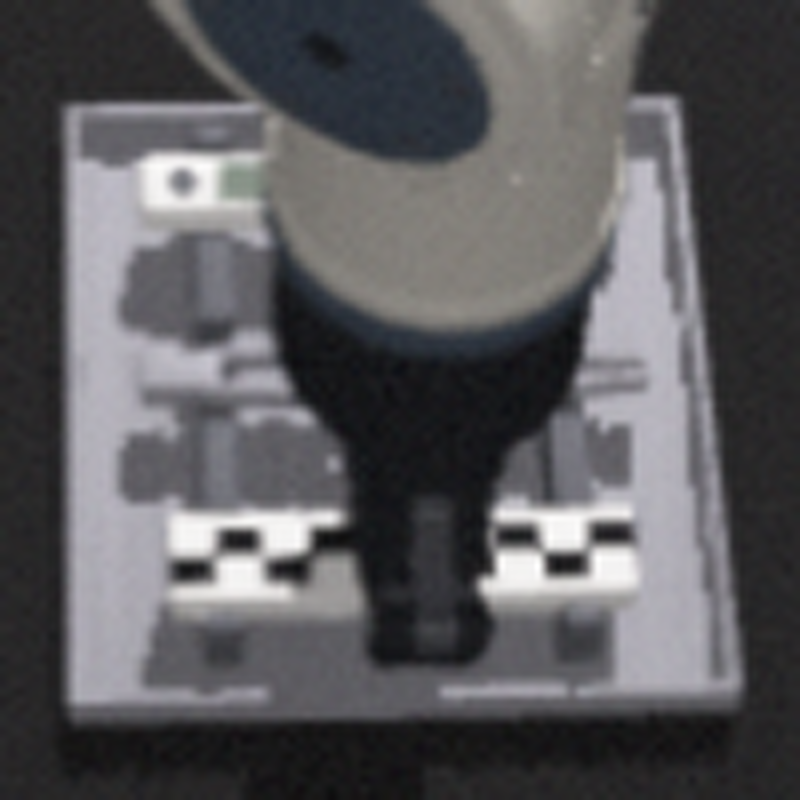

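The fingers straddle the bar, with the near finger in front of it at (430,600) and no contact force. Now close and lift a little.

```bash
python3 -m inch '[{"gripper":0.015,"tx":0,"ty":0,"tz":0,"spin":0},{"gripper":0.015,"tx":0,"ty":0,"tz":0,"spin":0},{"gripper":0.015,"tx":0,"ty":0,"tz":0,"spin":0},{"gripper":0.015,"tx":0,"ty":0,"tz":0,"spin":0},{"gripper":0.015,"tx":0,"ty":0,"tz":0,"spin":0},{"gripper":0.015,"tx":0,"ty":0,"tz":-0.01,"spin":0},{"gripper":0.015,"tx":0,"ty":0,"tz":-0.02,"spin":0},{"gripper":0.015,"tx":0,"ty":0,"tz":-0.03,"spin":0}]' 50; python3 -c "
from h import *
plan([578.7,165.4,130],87.3)
f=grab_frame('side');crop(f,(346,395),60,8,'pics/r4s.png')"
```

```text
clock: 6.55
eef_pos: [470.6, -405.2, 73.0]
tcp_rot: [3.14, -0.003, 2.964]
contact_force: [0.0, -0.0, -0.3]
opening: 0.266
t 6.55 pos [ 470.6 -405.2   73. ] rot [ 3.1400e+00 -2.7000e-03  2.9644e+00] jaw ang 79.84 F [ 0.03 -0.03 -0.29] open 22.7 q [-0.71  0.53  1.76 -0.    0.86 -2.11]
spin deg -7.46
shift after spin (tool mm) [-81.  575.1 -56.3]
shift now (tool mm) [ -5.7 580.8 -56.1]
```

View pics/r4s.png

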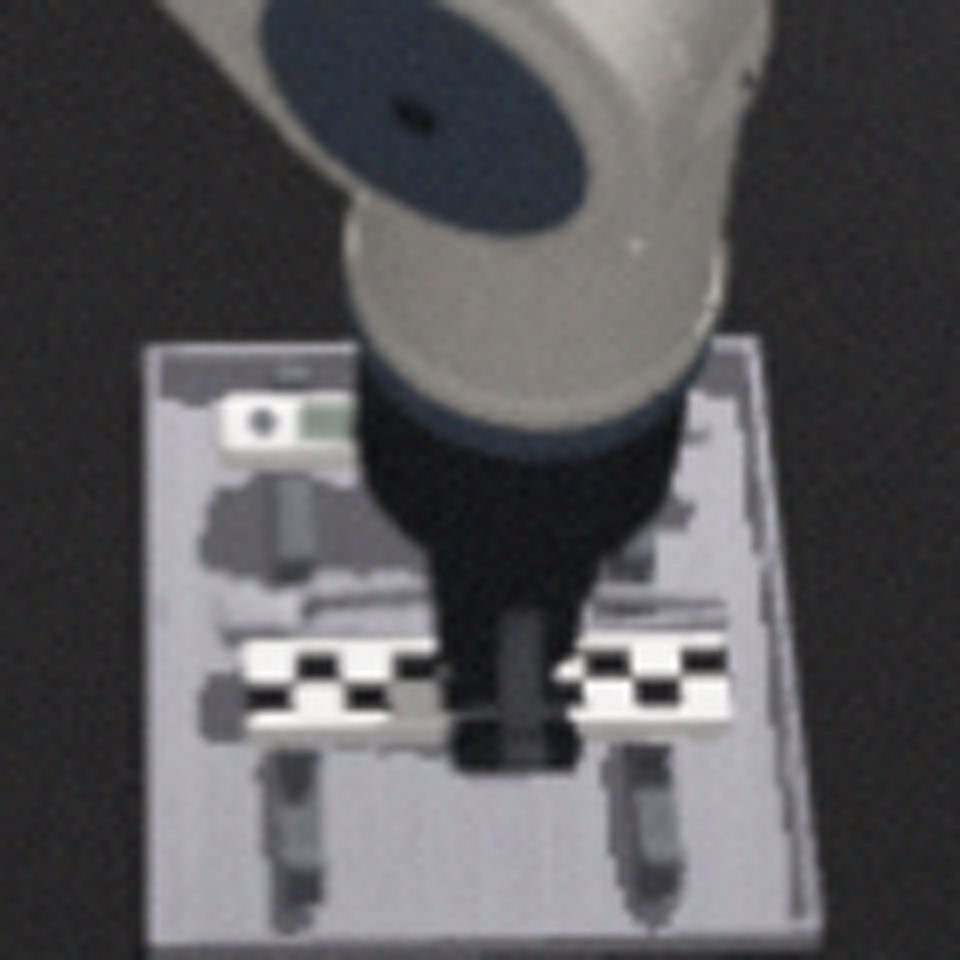

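```bash
python3 -m inch '[{"gripper":0.015,"tx":0,"ty":0.02,"tz":-0.02,"spin":0},{"gripper":0.015,"tx":0,"ty":0.045,"tz":-0.01,"spin":0},{"gripper":0.015,"tx":0,"ty":0.045,"tz":-0.01,"spin":0},{"gripper":0.015,"tx":0,"ty":0.045,"tz":-0.01,"spin":0},{"gripper":0.015,"tx":0,"ty":0.045,"tz":0,"spin":0},{"gripper":0.015,"tx":0,"ty":0.045,"tz":0,"spin":0},{"gripper":0.015,"tx":0,"ty":0.045,"tz":0,"spin":0},{"gripper":0.015,"tx":0,"ty":0.045,"tz":0,"spin":0}]'; python3 -m inch '[{"gripper":0.015,"tx":0,"ty":0.045,"tz":0,"spin":0},{"gripper":0.015,"tx":0,"ty":0.045,"tz":0,"spin":0},{"gripper":0.015,"tx":0,"ty":0.04,"tz":0,"spin":0},{"gripper":0.015,"tx":0,"ty":0.04,"tz":0,"spin":0},{"gripper":0.015,"tx":0,"ty":0.03,"tz":0,"spin":0},{"gripper":0.015,"tx":0,"ty":0.02,"tz":0.0,"spin":0},{"gripper":0.015,"tx":0,"ty":0,"tz":0,"spin":-7.5},{"gripper":0.015,"tx":0,"ty":0,"tz":0,"spin":0}]'; python3 -c "
from h import *
plan([578.7,165.4,30],87.3)"
```

```text
clock: 7.4
eef_pos: [530.8, -74.6, 124.0]
tcp_rot: [-3.142, 0.001, 2.964]
contact_force: [1.0, -0.9, 0.3]
opening: 0.27
clock: 8.2
eef_pos: [569.4, 140.9, 123.7]
tcp_rot: [3.142, 0.0, 3.099]
contact_force: [-0.5, -1.5, -0.4]
opening: 0.264
t 8.2 pos [569.4 140.9 123.7] rot [3.1416e+00 2.0000e-04 3.0987e+00] jaw ang 87.54 F [-0.54 -1.51 -0.38] open 22.6 q [ 0.24  0.42  1.81 -0.    0.92 -1.29]
spin deg 0.24
shift after spin (tool mm) [-8.2 24.9 93.7]
shift now (tool mm) [-8.3 24.8 93.7]
```

```bash
python3 -m inch '[{"gripper":0.015,"tx":-0.008,"ty":0.025,"tz":0,"spin":0.2},{"gripper":0.015,"tx":0,"ty":0,"tz":0.03,"spin":0},{"gripper":0.015,"tx":0,"ty":0,"tz":0.03,"spin":0},{"gripper":0.015,"tx":0,"ty":0,"tz":0.03,"spin":0},{"gripper":0.015,"tx":0,"ty":0,"tz":0,"spin":0},{"gripper":0.015,"tx":0,"ty":0,"tz":0,"spin":0},{"gripper":0.015,"tx":0,"ty":0,"tz":0,"spin":0},{"gripper":0.015,"tx":0,"ty":0,"tz":0,"spin":0}]'; python3 -c "
from h import *
plan([578.7,165.4,1],87.3)
f=grab_frame('side');crop(f,(340,245),60,8,'pics/p1s.png')"
```

```text
clock: 9.0
eef_pos: [579.8, 165.0, 35.1]
tcp_rot: [3.141, 0.003, 3.091]
contact_force: [-0.2, -1.0, 0.0]
opening: 0.268
t 9.0 pos [579.8 165.   35.1] rot [3.1408e+00 2.6000e-03 3.0910e+00] jaw ang 87.1 F [-0.15 -1.    0.04] open 22.9 q [ 0.27  0.56  1.82 -0.    0.76 -1.25]
spin deg -0.2
shift after spin (tool mm) [ 1.2  0.3 34.1]
shift now (tool mm) [ 1.2  0.3 34.1]
```

View pics/p1s.png

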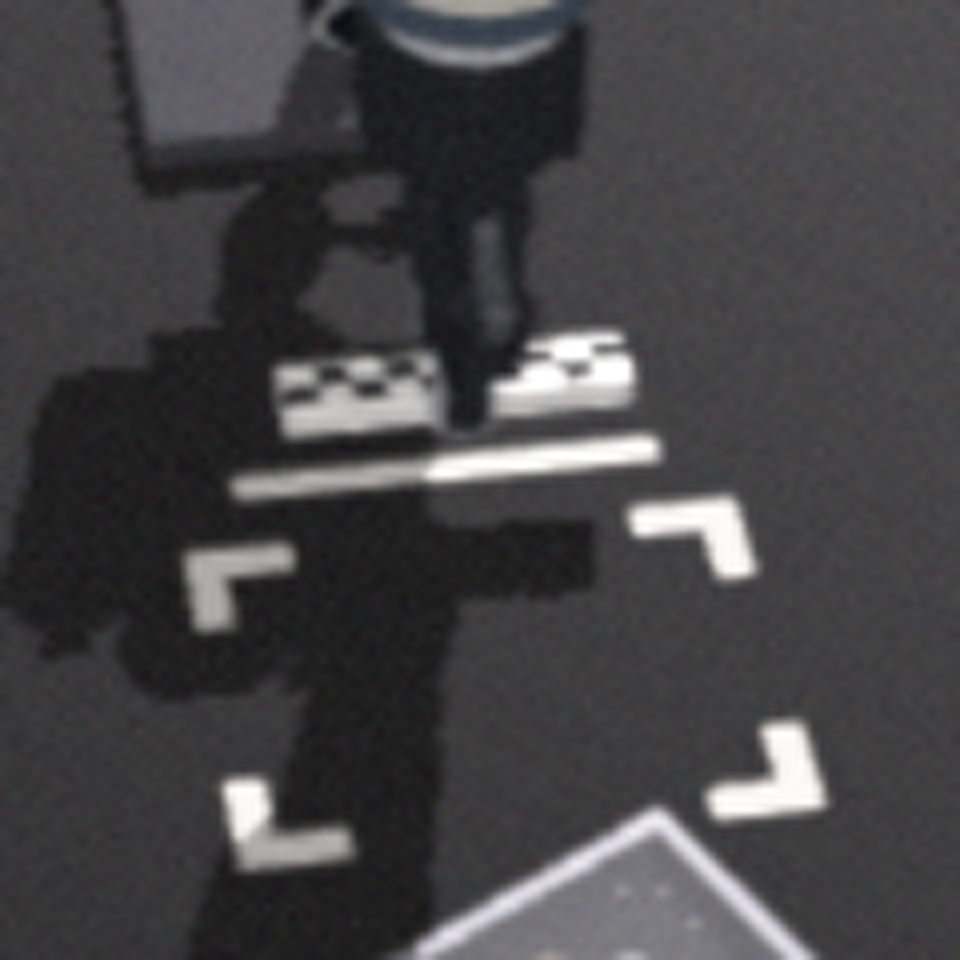

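The bar is parallel to the line and above it. Lowering.

```bash
python3 -m inch '[{"gripper":0.015,"tx":0.001,"ty":0,"tz":0.015,"spin":0},{"gripper":0.015,"tx":0,"ty":0,"tz":0.01,"spin":0},{"gripper":0.015,"tx":0,"ty":0,"tz":0.006,"spin":0},{"gripper":0.015,"tx":0,"ty":0,"tz":0.001,"spin":0},{"gripper":0.015,"tx":0,"ty":0,"tz":0.001,"spin":0},{"gripper":0.015,"tx":0,"ty":0,"tz":0,"spin":0},{"gripper":0.015,"tx":0,"ty":0,"tz":0,"spin":0},{"gripper":0.015,"tx":0,"ty":0,"tz":0,"spin":0}]'; python3 -c "
from h import *
plan([578.7,165.4,1],87.3)"
```

```text
clock: 9.85
eef_pos: [576.8, 164.7, 0.2]
tcp_rot: [-3.141, -0.002, 3.092]
contact_force: [-3.4, -1.8, 8.2]
opening: 0.263
t 9.85 pos [5.768e+02 1.647e+02 2.000e-01] rot [-3.1410e+00 -1.8000e-03  3.0918e+00] jaw ang 87.14 F [-3.45 -1.82  8.21] open 22.5 q [ 0.28  0.61  1.83 -0.    0.7  -1.25]
spin deg -0.16
shift after spin (tool mm) [-1.9  0.8 -0.8]
shift now (tool mm) [-1.9  0.8 -0.8]
```

```bash
python3 -m inch '[{"gripper":0.038,"tx":0,"ty":0,"tz":0,"spin":0},{"gripper":0.038,"tx":0,"ty":0,"tz":0,"spin":0},{"gripper":0.038,"tx":0,"ty":0,"tz":0,"spin":0},{"gripper":0.038,"tx":0,"ty":0,"tz":-0.01,"spin":0},{"gripper":0.038,"tx":0,"ty":0,"tz":-0.03,"spin":0},{"gripper":0.038,"tx":0,"ty":0,"tz":-0.04,"spin":0},{"gripper":0.038,"tx":0,"ty":-0.02,"tz":-0.04,"spin":0},{"gripper":0.038,"tx":0,"ty":-0.045,"tz":0,"spin":0}]';  python3 -c "
from h import *
plan([624,-73,100],24.7)"
```

```text
clock: 10.65
eef_pos: [578.5, 102.1, 126.6]
tcp_rot: [3.139, 0.01, 3.095]
contact_force: [0.6, -0.8, 0.4]
opening: 0.447
t 10.65 pos [578.5 102.1 126.6] rot [3.1387 0.0101 3.0949] jaw ang 87.33 F [ 0.65 -0.84  0.43] open 38.2 q [ 0.17  0.41  1.81  0.    0.91 -1.35]
spin deg 62.63
shift after spin (tool mm) [-177.8  -31.9   28.3]
shift now (tool mm) [ -53.4 -172.9   26.6]
```

```bash
python3 -m inch '[{"gripper":0.036,"tx":0,"ty":-0.02,"tz":0,"spin":7.83},{"gripper":0.036,"tx":0,"ty":0,"tz":0,"spin":7.83},{"gripper":0.036,"tx":0,"ty":0,"tz":0,"spin":7.83},{"gripper":0.036,"tx":0,"ty":0,"tz":0,"spin":7.83},{"gripper":0.036,"tx":0,"ty":0,"tz":0,"spin":7.83},{"gripper":0.036,"tx":0,"ty":0,"tz":0,"spin":7.83},{"gripper":0.036,"tx":0,"ty":0,"tz":0,"spin":7.83},{"gripper":0.036,"tx":0,"ty":0,"tz":0,"spin":7.83}]';  python3 -c "
from h import *
plan([622.8,-72.8,80],24.7)
f=grab_frame('top');crop(f,(300,213),60,8,'pics/p2t.png');f=grab_frame('side');crop(f,(340,245),60,8,'pics/p2s.png')"
```

```text
clock: 11.45
eef_pos: [573.5, 80.0, 121.0]
tcp_rot: [3.141, 0.0, 1.993]
contact_force: [-0.0, -0.2, 0.7]
opening: 0.421
t 11.45 pos [573.5  80.  121. ] rot [3.1411e+00 2.0000e-04 1.9928e+00] jaw ang 24.18 F [-0.03 -0.15  0.68] open 35.9 q [ 0.14  0.41  1.83 -0.    0.9  -0.29]
spin deg -0.52
shift after spin (tool mm) [-159.4  -19.    41. ]
shift now (tool mm) [-159.6  -17.6   41. ]
```

View pics/p2s.png

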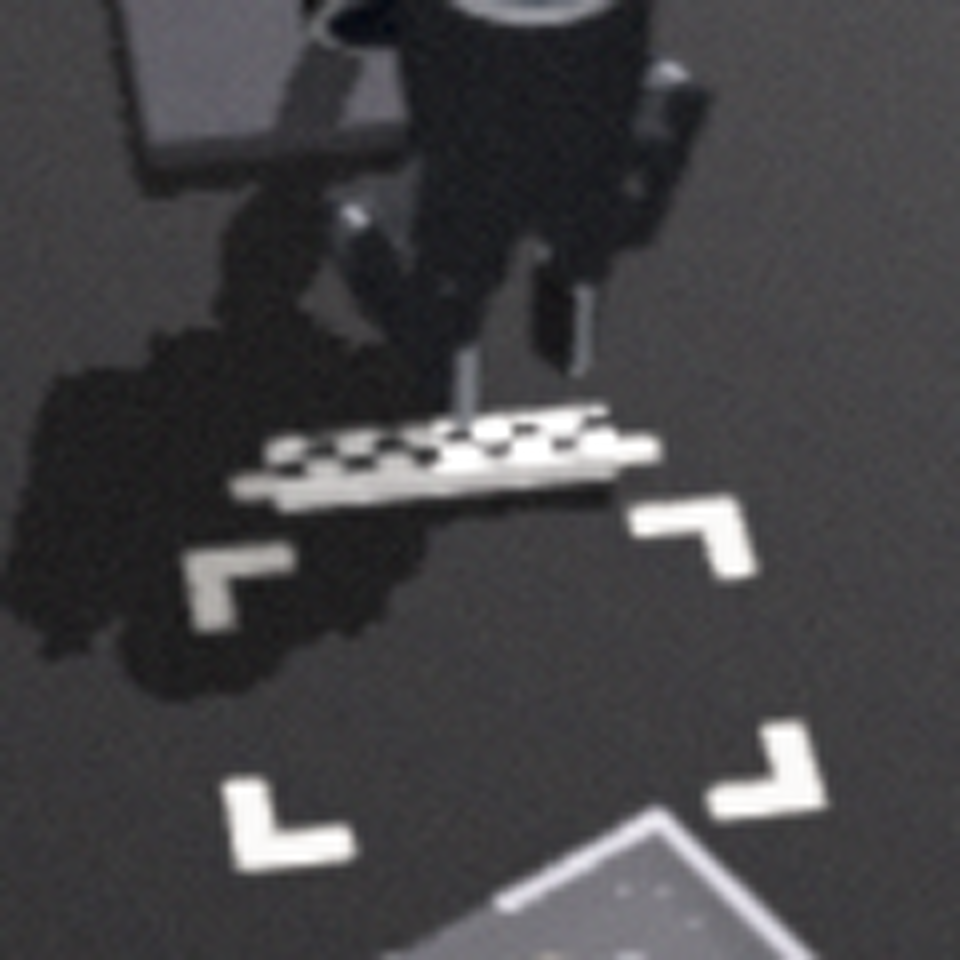

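The bar lies flat and centred on the tape line. Next the dish: I'll grip its +x short wall.

```bash
python3 -m inch '[{"gripper":0.036,"tx":-0.04,"ty":-0.005,"tz":0.01,"spin":-0.5},{"gripper":0.036,"tx":-0.045,"ty":-0.005,"tz":0.01,"spin":0},{"gripper":0.036,"tx":-0.045,"ty":-0.005,"tz":0.01,"spin":0},{"gripper":0.036,"tx":-0.029,"ty":-0.004,"tz":0.011,"spin":0},{"gripper":0.036,"tx":0,"ty":0,"tz":0.02,"spin":0},{"gripper":0.036,"tx":0,"ty":0,"tz":0,"spin":0},{"gripper":0.036,"tx":0,"ty":0,"tz":0,"spin":0},{"gripper":0.036,"tx":0,"ty":0,"tz":0,"spin":0}]';  python3 -c "
from h import *
plan([622.8,-72.8,12],24.7)
f=grab_frame('top');crop(f,(378,219),50,8,'pics/d1t.png');f=grab_frame('side');crop(f,(355,305),50,8,'pics/d1s.png')"
```

```text
clock: 12.35
eef_pos: [623.4, -71.6, 60.4]
tcp_rot: [3.141, 0.001, 2.009]
contact_force: [0.3, -0.2, 0.1]
opening: 0.425
t 12.35 pos [623.4 -71.6  60.4] rot [3.1407e+00 5.0000e-04 2.0094e+00] jaw ang 25.13 F [ 0.28 -0.21  0.14] open 36.3 q [-0.12  0.55  1.75  0.    0.84 -0.56]
spin deg 0.43
shift after spin (tool mm) [-0.8 -1.1 48.4]
shift now (tool mm) [-0.8 -1.1 48.4]
```

View pics/d1s.png

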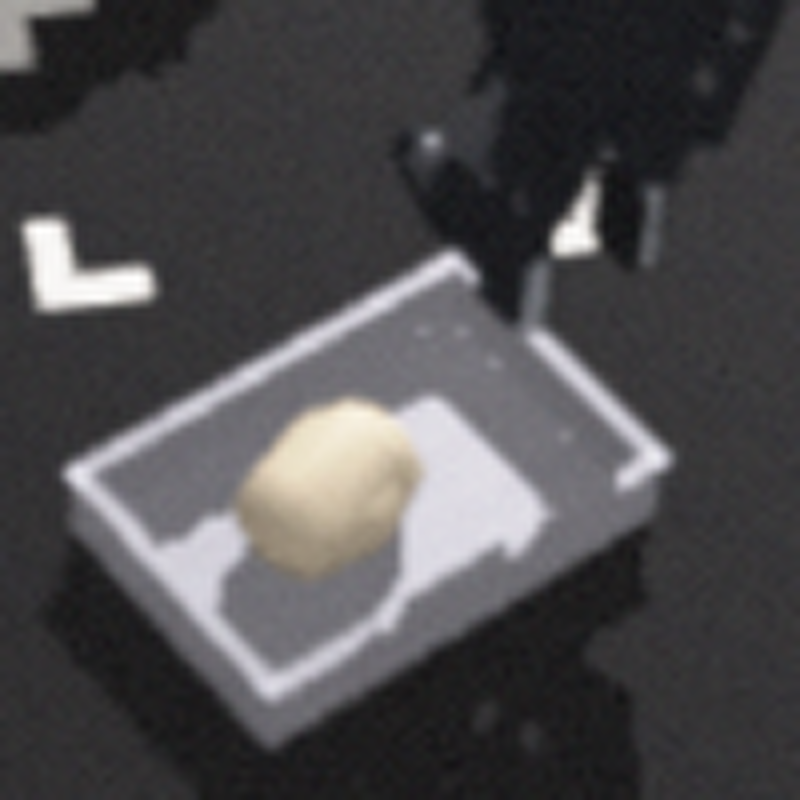

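View pics/d1t.png

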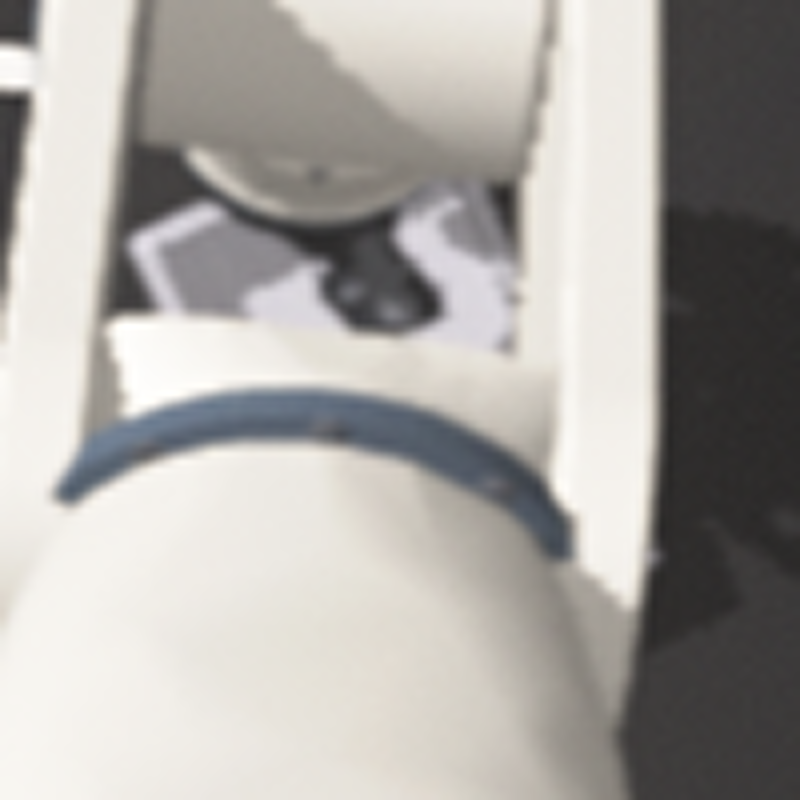

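```bash
python3 -m inch '[{"gripper":0.036,"tx":-0.001,"ty":-0.001,"tz":0.02,"spin":0.4},{"gripper":0.036,"tx":0,"ty":0,"tz":0.015,"spin":0},{"gripper":0.036,"tx":0,"ty":0,"tz":0.012,"spin":0},{"gripper":0.036,"tx":0,"ty":0,"tz":0,"spin":0},{"gripper":0.036,"tx":0,"ty":0,"tz":0,"spin":0},{"gripper":0.036,"tx":0,"ty":0,"tz":0,"spin":0},{"gripper":0.036,"tx":0,"ty":0,"tz":0,"spin":0},{"gripper":0.036,"tx":0,"ty":0,"tz":0,"spin":0}]';  python3 -c "
from h import *
plan([622.8,-72.8,12],24.7)
f=grab_frame('side');crop(f,(355,305),50,8,'pics/d2s.png')"
```

```text
clock: 13.25
eef_pos: [622.9, -73.7, 12.9]
tcp_rot: [3.141, 0.0, 2.0]
contact_force: [-0.4, -0.6, 0.7]
opening: 0.424
t 13.25 pos [622.9 -73.7  12.9] rot [3.1409e+00 4.0000e-04 2.0001e+00] jaw ang 24.6 F [-0.38 -0.57  0.68] open 36.2 q [-0.12  0.62  1.77  0.    0.75 -0.55]
spin deg -0.1
shift after spin (tool mm) [0.8 0.3 0.9]
shift now (tool mm) [0.8 0.3 0.9]
```

View pics/d2s.png

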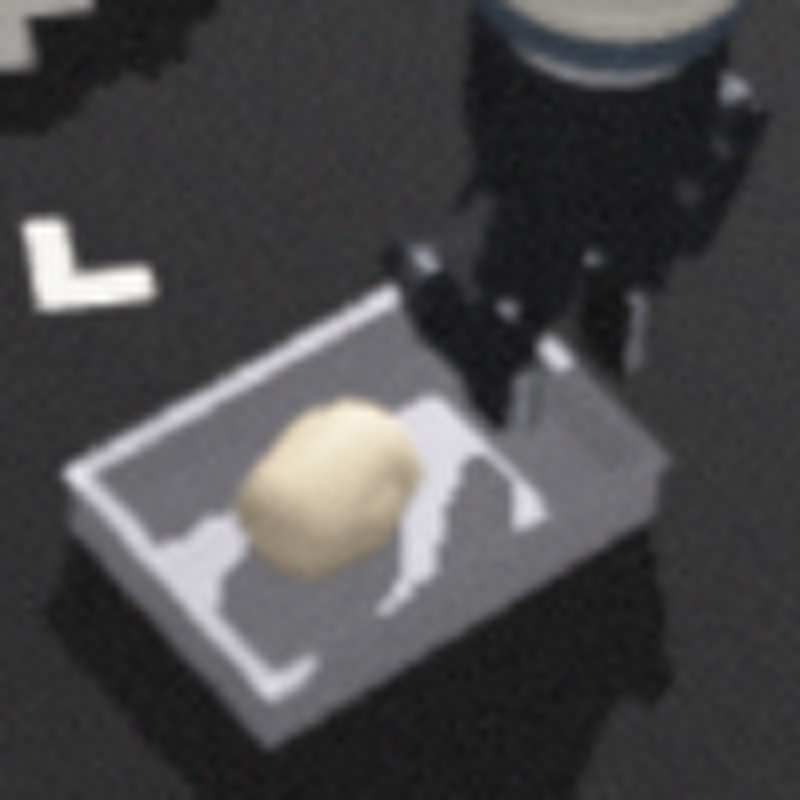

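One finger is inside the dish at (500,410) and the other is outside at (620,360). Closing gently.

```bash
python3 -m inch '[{"gripper":0.02,"tx":0,"ty":0,"tz":0,"spin":0},{"gripper":0.01,"tx":0,"ty":0,"tz":0,"spin":0},{"gripper":0.0,"tx":0,"ty":0,"tz":0,"spin":0},{"gripper":0.0,"tx":0,"ty":0,"tz":0,"spin":0},{"gripper":0.0,"tx":0,"ty":0,"tz":0,"spin":0},{"gripper":0.0,"tx":0,"ty":0,"tz":0,"spin":0},{"gripper":0.0,"tx":0,"ty":0,"tz":0,"spin":0},{"gripper":0.0,"tx":0,"ty":0,"tz":0,"spin":0}]' 50;  python3 -c "
from h import *
plan([648,62,12],-2.67)
f=grab_frame('side');crop(f,(355,305),50,8,'pics/d3s.png')"
```

```text
clock: 14.1
eef_pos: [622.6, -73.6, 12.5]
tcp_rot: [3.141, 0.0, 2.0]
contact_force: [-1.3, 0.4, 5.0]
opening: 0.022
t 14.1 pos [622.6 -73.6  12.5] rot [3.1415e+00 1.0000e-04 2.0002e+00] jaw ang 24.6 F [-1.27  0.36  4.97] open 1.9 q [-0.12  0.62  1.77  0.    0.75 -0.55]
spin deg 27.27
shift after spin (tool mm) [136.6  19.1   0.5]
shift now (tool mm) [112.7  79.6   0.5]
```

View pics/d3s.png

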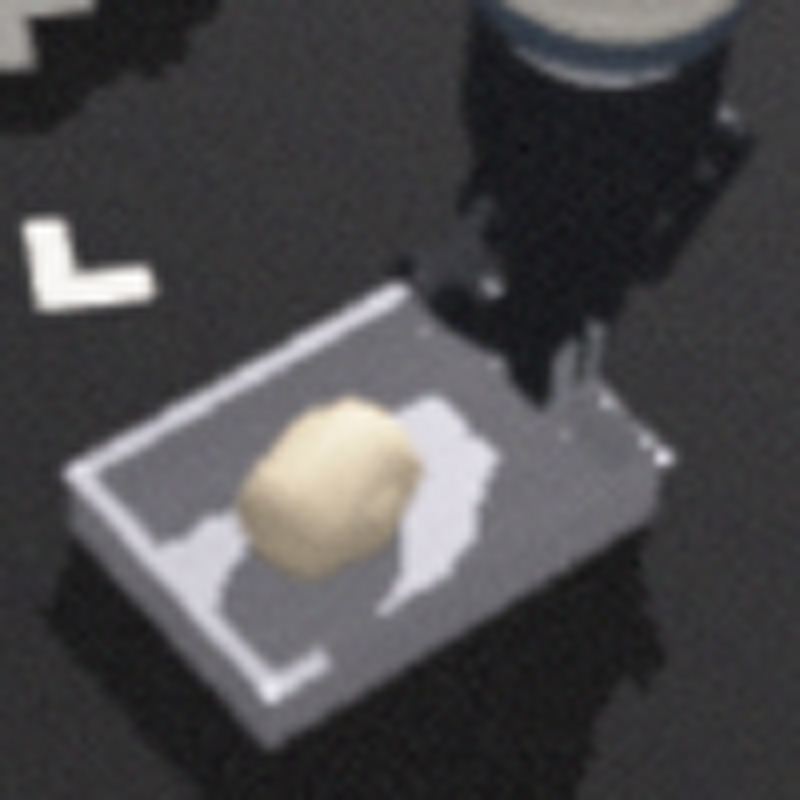

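```bash
python3 -m inch '[{"gripper":0,"tx":0.009,"ty":0.0063,"tz":0,"spin":0},{"gripper":0,"tx":0.0135,"ty":0.0094,"tz":0,"spin":0},{"gripper":0,"tx":0.018,"ty":0.0125,"tz":0,"spin":0},{"gripper":0,"tx":0.0203,"ty":0.0141,"tz":0,"spin":0},{"gripper":0,"tx":0.0203,"ty":0.0141,"tz":0,"spin":0},{"gripper":0,"tx":0.0158,"ty":0.0109,"tz":0,"spin":0},{"gripper":0,"tx":0.0113,"ty":0.0078,"tz":0,"spin":0},{"gripper":0,"tx":0.0045,"ty":0.0031,"tz":0,"spin":0}]';  python3 -c "
from h import *
plan([646.8,61.4,12.5],-2.67)
f=grab_frame('side');crop(f,(350,285),60,8,'pics/d4s.png')"
```

```text
clock: 14.95
eef_pos: [647.0, 62.2, 12.5]
tcp_rot: [-3.142, 0.001, 2.002]
contact_force: [-0.9, -6.5, 6.0]
opening: 0.015
t 14.95 pos [647.   62.2  12.5] rot [-3.1415e+00  9.0000e-04  2.0020e+00] jaw ang 24.71 F [-0.86 -6.49  5.99] open 1.3 q [ 0.09  0.65  1.71 -0.    0.78 -0.34]
spin deg 27.38
shift after spin (tool mm) [-0.8 -0.2  0. ]
shift now (tool mm) [-0.6 -0.5  0. ]
```

View pics/d4s.png

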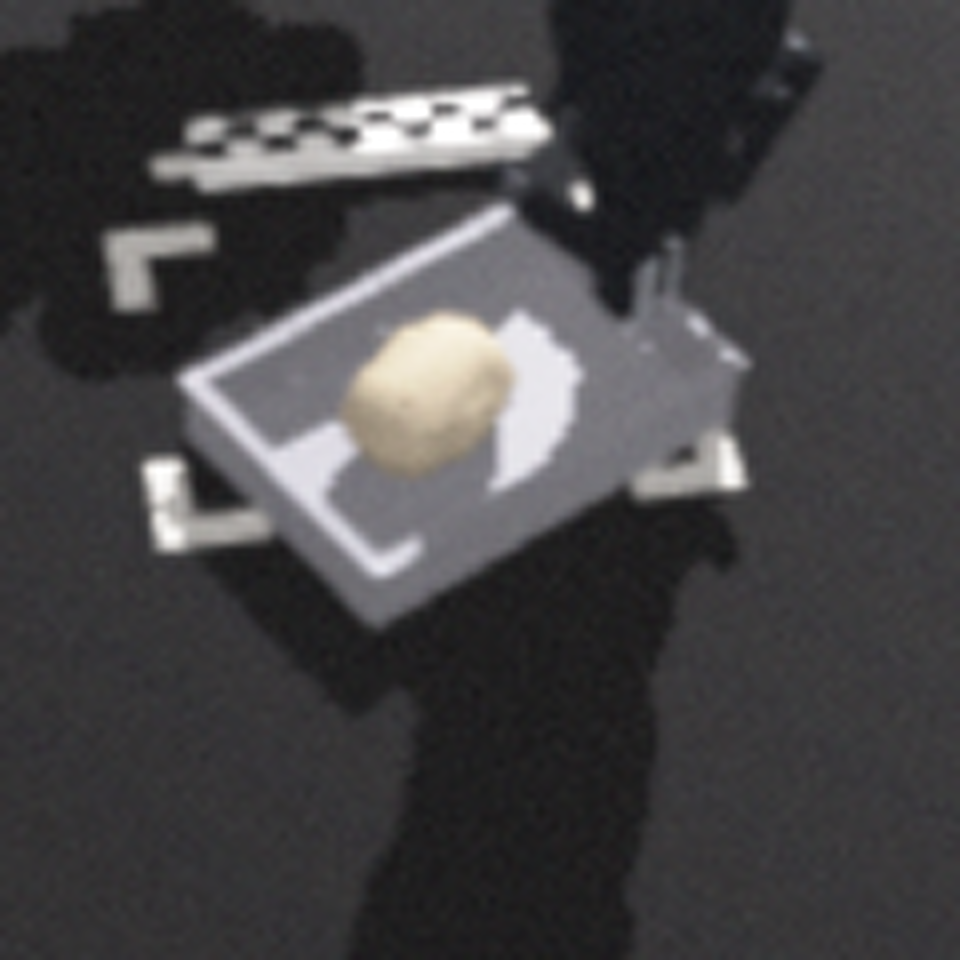

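The dish followed the gripper at the same angle and the scale was not touched. Now the rotation.

```bash
python3 -m inch '[{"gripper":0,"tx":0,"ty":0,"tz":0,"spin":2},{"gripper":0,"tx":0,"ty":0,"tz":0,"spin":4},{"gripper":0,"tx":0,"ty":0,"tz":0,"spin":5},{"gripper":0,"tx":0,"ty":0,"tz":0,"spin":5},{"gripper":0,"tx":0,"ty":0,"tz":0,"spin":5},{"gripper":0,"tx":0,"ty":0,"tz":0,"spin":4},{"gripper":0,"tx":0,"ty":0,"tz":0,"spin":2.4},{"gripper":0,"tx":0,"ty":0,"tz":0,"spin":0}]';  python3 -c "
from h import *
plan([646.8,61.4,12.5],-2.67)
f=grab_frame('side');crop(f,(350,275),60,8,'pics/d5s.png')"
```

```text
clock: 15.8
eef_pos: [647.1, 61.1, 12.5]
tcp_rot: [3.141, 0.0, 1.522]
contact_force: [0.7, -3.0, 6.1]
opening: 0.015
t 15.8 pos [647.1  61.1  12.5] rot [3.1409e+00 2.0000e-04 1.5216e+00] jaw ang -2.82 F [ 0.71 -3.02  6.08] open 1.3 q [ 0.09  0.65  1.71 -0.    0.78  0.14]
spin deg -0.15
shift after spin (tool mm) [ 0.3 -0.3  0. ]
shift now (tool mm) [ 0.3 -0.3  0. ]
```

View pics/d5s.png

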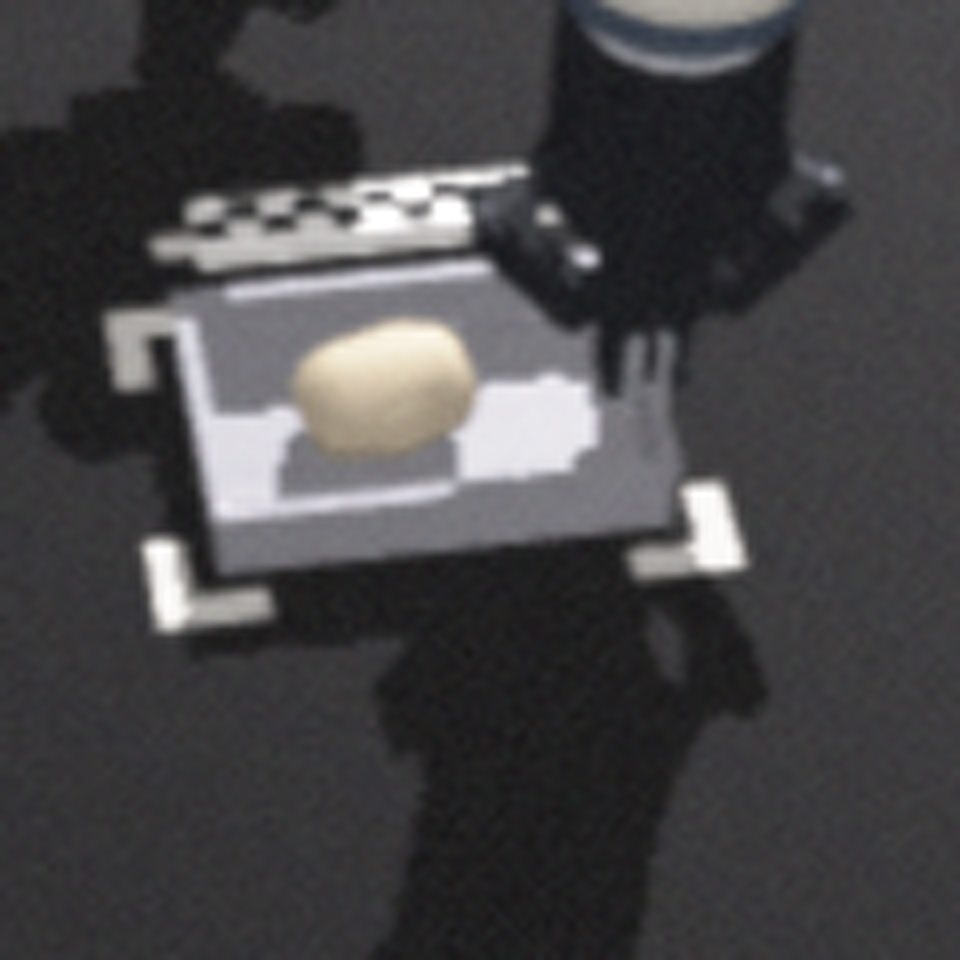

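```bash
python3 -m inch '[{"gripper":0.03,"tx":0,"ty":0,"tz":0,"spin":0},{"gripper":0.03,"tx":0,"ty":0,"tz":0,"spin":0},{"gripper":0.03,"tx":0,"ty":0,"tz":0,"spin":0},{"gripper":0.03,"tx":0,"ty":0,"tz":-0.015,"spin":0},{"gripper":0.03,"tx":0,"ty":0,"tz":-0.03,"spin":0},{"gripper":0.03,"tx":0,"ty":0,"tz":-0.045,"spin":0},{"gripper":0.03,"tx":0,"ty":0,"tz":-0.045,"spin":0},{"gripper":0.03,"tx":0,"ty":0,"tz":-0.045,"spin":0}]';python3 -m inch '[{"gripper":0.0,"tx":0,"ty":-0.03,"tz":-0.04,"spin":0},{"gripper":0.0,"tx":0,"ty":-0.045,"tz":-0.02,"spin":0},{"gripper":0.0,"tx":0,"ty":-0.045,"tz":-0.01,"spin":0},{"gripper":0.0,"tx":0,"ty":-0.045,"tz":0,"spin":0},{"gripper":0.0,"tx":0,"ty":-0.045,"tz":0,"spin":0},{"gripper":0.0,"tx":0,"ty":-0.045,"tz":0,"spin":0},{"gripper":0.0,"tx":0,"ty":-0.02,"tz":0,"spin":0},{"gripper":0.0,"tx":0,"ty":0,"tz":0,"spin":0}]';  python3 -c "
from h import *
plan([535,318,260],-2.67)
f=grab_frame('side');crop(f,(340,265),50,8,'pics/d6s.png');crop(f,(325,165),50,8,'pics/c6s.png')
f=grab_frame('top');crop(f,(305,213),50,8,'pics/d6t.png')"
```

```text
clock: 16.65
eef_pos: [646.5, 61.5, 195.2]
tcp_rot: [3.141, -0.0, 1.522]
contact_force: [0.6, 0.1, -0.1]
opening: 0.352
clock: 17.45
eef_pos: [369.5, 74.8, 263.1]
tcp_rot: [3.141, -0.0, 1.523]
contact_force: [1.3, -0.1, -0.3]
opening: -0.002
t 17.45 pos [369.5  74.8 263.1] rot [ 3.1409e+00 -4.0000e-04  1.5229e+00] jaw ang -2.74 F [ 1.26 -0.13 -0.28] open -0.2 q [ 0.2  -0.09  2.08  0.    1.15  0.24]
spin deg -0.07
shift after spin (tool mm) [250.6 154.    3.3]
shift now (tool mm) [250.8 153.6   3.3]
```

View pics/d6s.png

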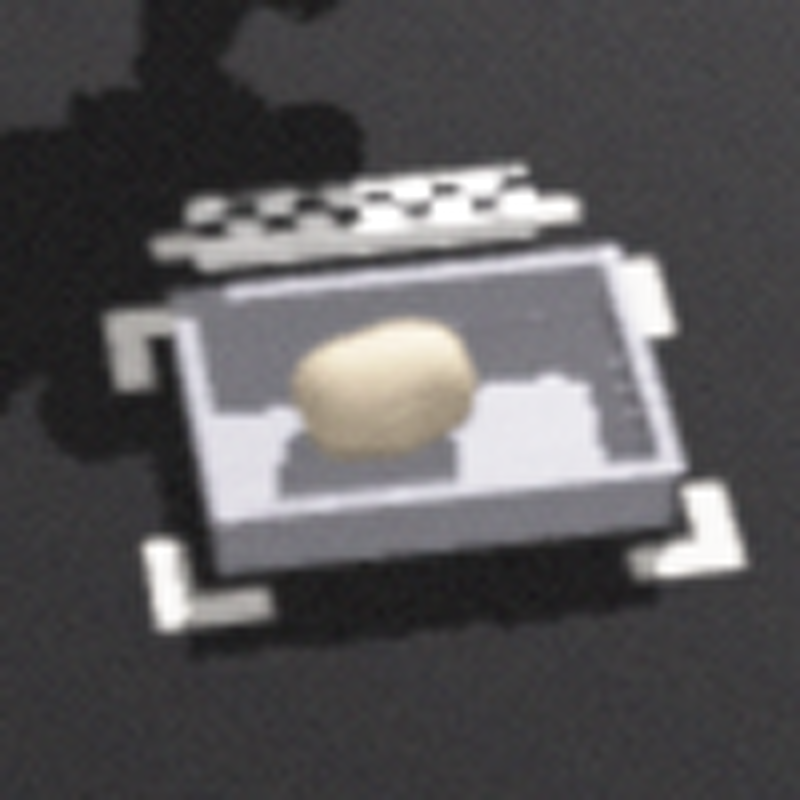

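View pics/d6t.png

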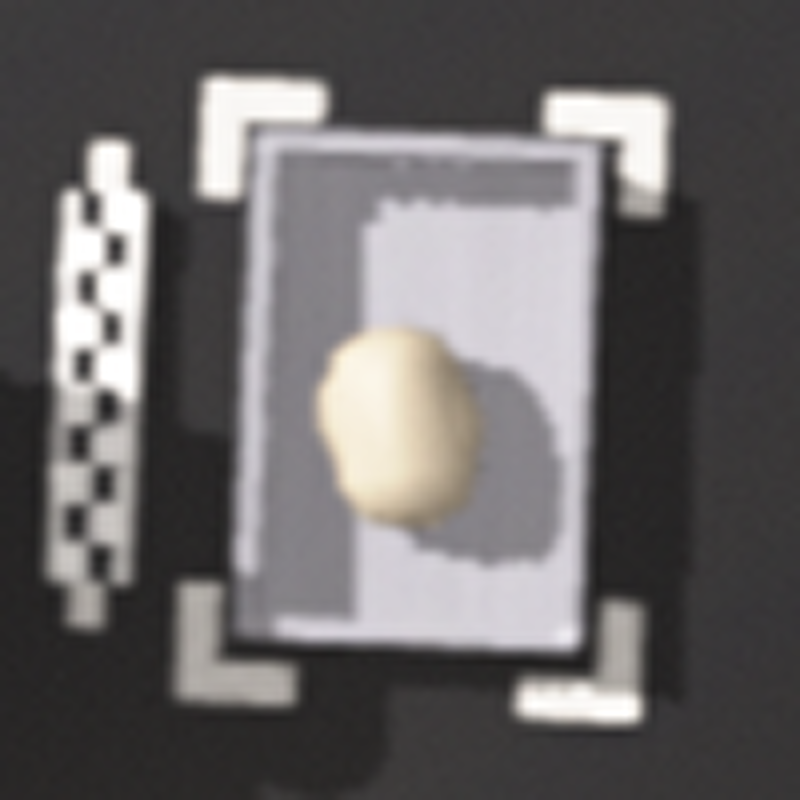

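Both views show the dish inside the corners and the bar on the line. Measuring in the station frame.

Run:
```python
from h import *
f={n:grab_frame(n) for n in("top","side")};t=f["top"];s=f["side"]
def st(P):
    a=np.radians(-2.67);c=np.array([573.9,65.5]);v=P[:,:2]-c
    return np.c_[v@[np.cos(a),np.sin(a)],v@[-np.sin(a),np.cos(a)]]
def rep(n,P):
    Q=st(P);d=Q[0]+Q[1]-Q[2]-Q[3];print(n,Q.mean(0).round(1),"ang",np.degrees(np.arctan2(d[1],d[0])).round(1))
rep("dish top",onz(t,cv((255,163),8,[(252,128),(605,142),(583,655),(232,638)]),28))
rep("dish side",onz(s,cv((290,215),8,[(620,246),(688,468),(215,522),(172,298)]),28))
rep("scale top",onz(t,cv((255,163),8,[(60,187),(150,192),(132,585),(44,583)]),12))
rep("scale side",onz(s,cv((290,215),8,[(523,163),(540,212),(195,250),(188,198)]),12))
```

```text
dish top [-0.5 -0.8] ang 0.2
dish side [ 1.6 -0.3] ang 0.8
scale top [-2.1 98.8] ang 0.2
scale side [-1.2 99.7] ang 0.7
```

View pics/c6s.png

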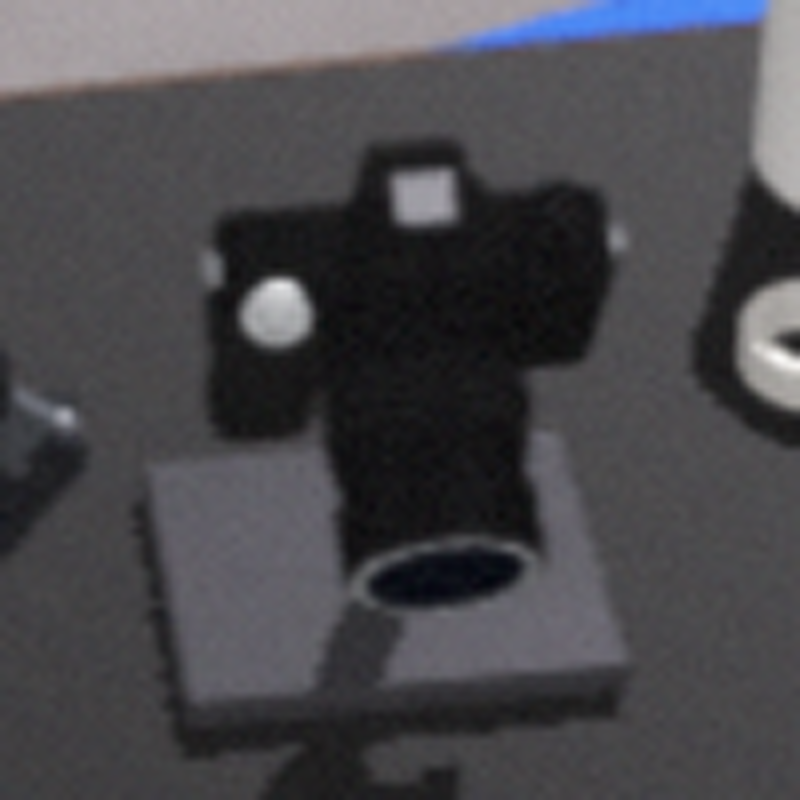

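Dish and scale are within 2 mm and 1° in both views. Moving to the pre-press position above and in front of the button.

```bash
python3 -m inch '[{"gripper":0,"tx":0.0398,"ty":0.0255,"tz":0,"spin":0},{"gripper":0,"tx":0.0398,"ty":0.0255,"tz":0,"spin":0},{"gripper":0,"tx":0.0398,"ty":0.0255,"tz":0,"spin":0},{"gripper":0,"tx":0.0398,"ty":0.0255,"tz":0,"spin":0},{"gripper":0,"tx":0.0398,"ty":0.0255,"tz":0,"spin":0},{"gripper":0,"tx":0.0398,"ty":0.0255,"tz":0,"spin":0},{"gripper":0,"tx":0,"ty":0,"tz":0,"spin":0},{"gripper":0,"tx":0,"ty":0,"tz":0,"spin":0}]'; python3 -c "
from h import *
plan([534.5,306.5,223],-2.67)
f=grab_frame('side');crop(f,(320,150),60,8,'pics/b1s.png')
f=grab_frame('top');crop(f,(175,205),50,8,'pics/b1t.png')"
```

```text
clock: 18.45
eef_pos: [537.3, 306.6, 260.8]
tcp_rot: [-3.14, 0.001, 1.523]
contact_force: [-0.5, -0.8, -0.7]
opening: -0.003
t 18.45 pos [537.3 306.6 260.8] rot [-3.1399e+00  1.2000e-03  1.5228e+00] jaw ang -2.75 F [-0.45 -0.84 -0.71] open -0.2 q [ 0.52  0.32  1.61 -0.    1.21  0.56]
spin deg -0.08
shift after spin (tool mm) [-0.2 -2.7 37.8]
shift now (tool mm) [-0.2 -2.7 37.8]
```

View pics/b1s.png

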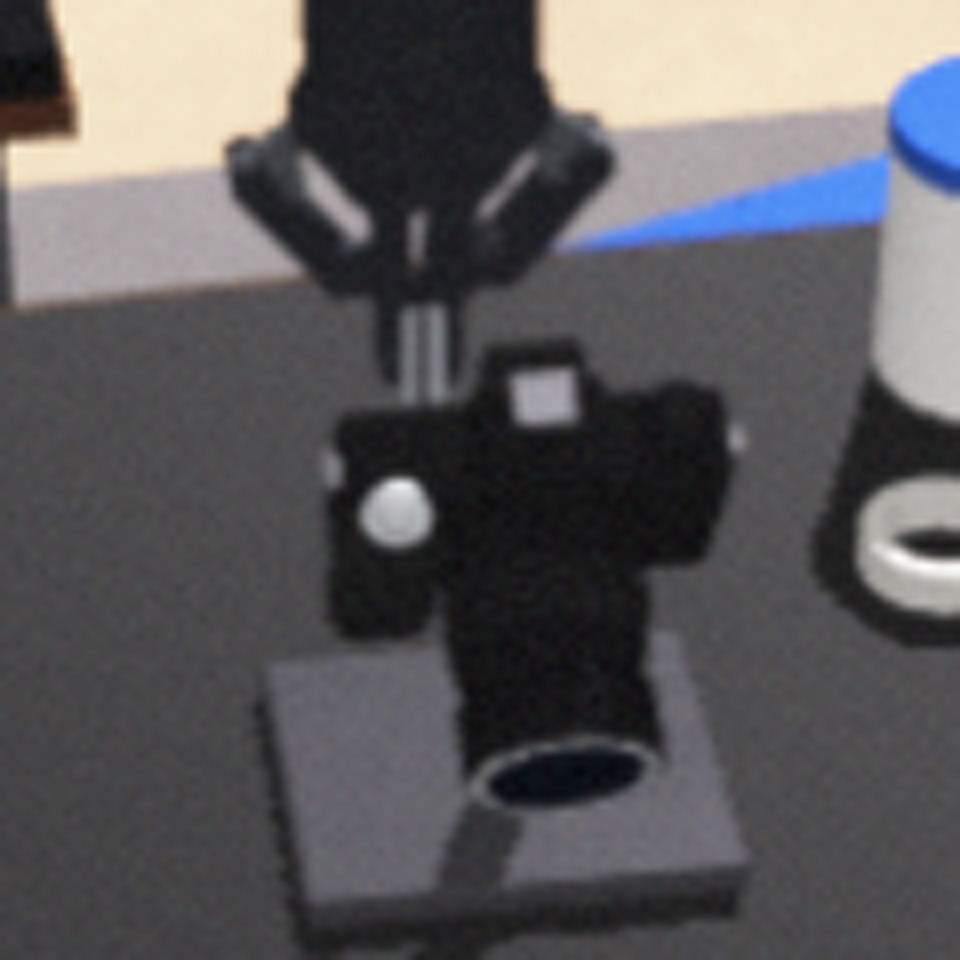

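```bash
python3 -m inch '[{"gripper":0,"tx":0,"ty":-0.003,"tz":0.01,"spin":0},{"gripper":0,"tx":0,"ty":0,"tz":0.018,"spin":0},{"gripper":0,"tx":0,"ty":0,"tz":0.01,"spin":0},{"gripper":0,"tx":0,"ty":0,"tz":0,"spin":0},{"gripper":0,"tx":0,"ty":0,"tz":0,"spin":0},{"gripper":0,"tx":0,"ty":0,"tz":0,"spin":0},{"gripper":0,"tx":0,"ty":0,"tz":0,"spin":0},{"gripper":0,"tx":0,"ty":0,"tz":0,"spin":0}]'; python3 -c "
from h import *
plan([534.5,306.5,223],-2.67)
f=grab_frame('side');crop(f,(310,150),30,12,'pics/b2s.png')
p=sense()['eef_pos'];print('tcp crop',(proj(f,p)-[280,120]+.5)*12-.5,'cap hyp',(proj(f,[[535,327,198],[535,326,203]])-[280,120]+.5)*12-.5)"
```

```text
clock: 19.35
eef_pos: [533.7, 306.2, 224.9]
tcp_rot: [3.141, -0.0, 1.522]
contact_force: [-0.1, 0.5, 0.3]
opening: -0.001
t 19.35 pos [533.7 306.2 224.9] rot [ 3.1409e+00 -4.0000e-04  1.5220e+00] jaw ang -2.8 F [-0.12  0.52  0.26] open -0.1 q [ 0.52  0.34  1.66 -0.    1.14  0.57]
spin deg -0.13
shift after spin (tool mm) [0.4 0.8 1.9]
shift now (tool mm) [0.4 0.8 1.9]
tcp crop [[367.79976691 362.26096013]] cap hyp [[356.05937335 405.44312725]
 [356.91893463 390.05371455]]
```

View pics/b2s.png

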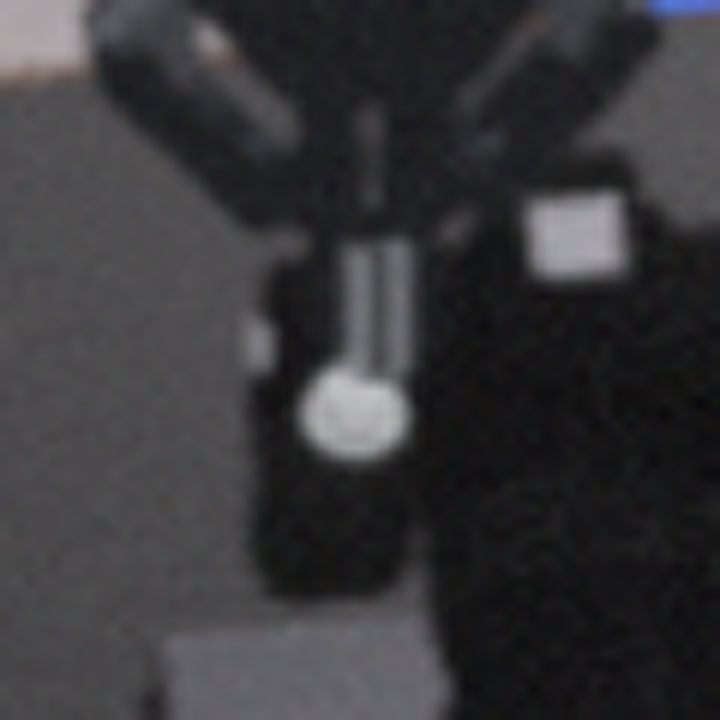

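```bash
python3 -m inch '[{"gripper":0,"tx":0,"ty":-0.003,"tz":0,"spin":0},{"gripper":0,"tx":0.003,"ty":0,"tz":0.0052,"spin":0},{"gripper":0,"tx":0.003,"ty":0,"tz":0.0052,"spin":0},{"gripper":0,"tx":0.002,"ty":0,"tz":0.0035,"spin":0},{"gripper":0,"tx":0,"ty":0,"tz":0,"spin":0},{"gripper":0,"tx":0,"ty":0,"tz":0,"spin":0},{"gripper":0,"tx":0,"ty":0,"tz":0,"spin":0},{"gripper":0,"tx":0,"ty":0,"tz":0,"spin":0}]'; python3 -c "
from h import *
plan([534.5,319,201],-2.67)
f=grab_frame('side');crop(f,(310,150),30,12,'pics/b3s.png')
f=grab_frame('top');crop(f,(175,220),30,12,'pics/b3t.png')"
```

```text
clock: 20.2
eef_pos: [531.0, 314.2, 210.6]
tcp_rot: [3.141, -0.0, 1.522]
contact_force: [0.8, 0.1, 0.8]
opening: -0.006
t 20.2 pos [531.  314.2 210.6] rot [ 3.1413e+00 -1.0000e-04  1.5220e+00] jaw ang -2.8 F [0.78 0.09 0.76] open -0.5 q [ 0.53  0.36  1.67 -0.    1.11  0.58]
spin deg -0.13
shift after spin (tool mm) [5.  3.2 9.6]
shift now (tool mm) [5.  3.2 9.6]
```

View pics/b3s.png

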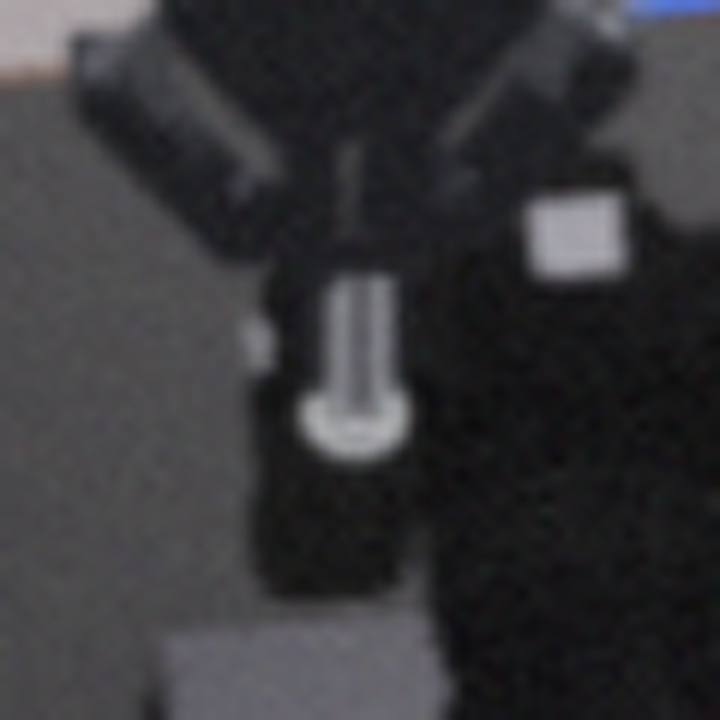

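View pics/b3t.png

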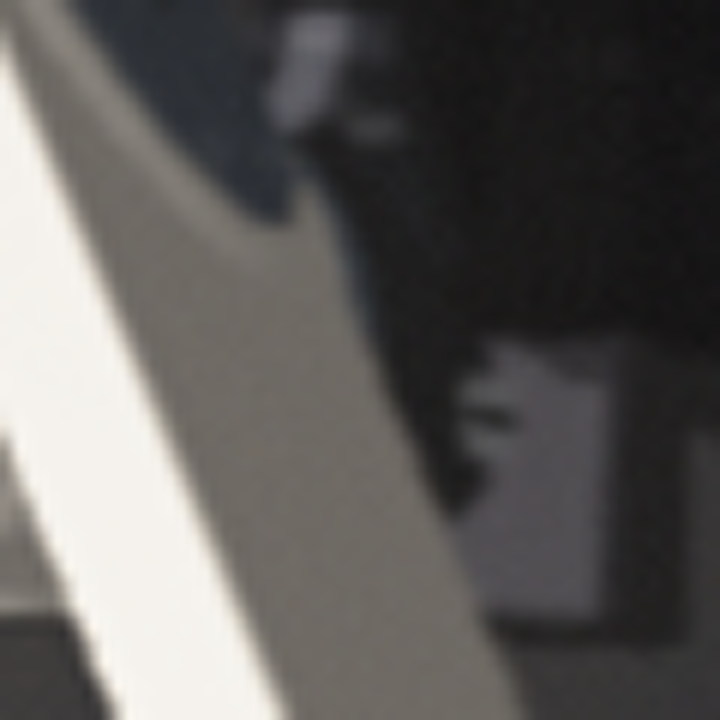

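In the side view the tip is laterally centred on the cap (362 against 356). Easing in.

```bash
python3 -m inch '[{"gripper":0,"tx":0.0005,"ty":-0.001,"tz":0.00087,"spin":0},{"gripper":0,"tx":0.0005,"ty":0,"tz":0.00087,"spin":0},{"gripper":0,"tx":0.0005,"ty":0,"tz":0.00087,"spin":0},{"gripper":0,"tx":0.0005,"ty":0,"tz":0.00087,"spin":0},{"gripper":0,"tx":0.0005,"ty":0,"tz":0.00087,"spin":0},{"gripper":0,"tx":0,"ty":0,"tz":0,"spin":0},{"gripper":0,"tx":0,"ty":0,"tz":0,"spin":0},{"gripper":0,"tx":0,"ty":0,"tz":0,"spin":0}]'; python3 -c "
from h import *
for i in range(3): sense()
plan([534.5,319,201],-2.67)"
```

```text
clock: 21.1
eef_pos: [530.1, 316.7, 206.1]
tcp_rot: [3.142, -0.0, 1.522]
contact_force: [0.8, 0.4, 0.6]
opening: -0.004
t 21.1 pos [530.1 316.7 206.1] rot [ 3.1416 -0.      1.5219] jaw ang -2.8 F [0.83 0.43 0.61] open -0.3 q [ 0.54  0.37  1.67 -0.    1.1   0.59]
spin deg -0.13
shift after spin (tool mm) [2.5 4.3 5.1]
shift now (tool mm) [2.5 4.3 5.1]
```

```bash
python3 -m inch '[{"gripper":0,"tx":0.0005,"ty":0.001,"tz":0.00087,"spin":0},{"gripper":0,"tx":0.0005,"ty":0,"tz":0.00087,"spin":0},{"gripper":0,"tx":0.0005,"ty":0,"tz":0.00087,"spin":0},{"gripper":0,"tx":0,"ty":0,"tz":0,"spin":0},{"gripper":0,"tx":0,"ty":0,"tz":0,"spin":0},{"gripper":0,"tx":0,"ty":0,"tz":0,"spin":0},{"gripper":0,"tx":0,"ty":0,"tz":0,"spin":0},{"gripper":0,"tx":0,"ty":0,"tz":0,"spin":0}]'; python3 -c "
from h import *
plan([534.5,319,201],-2.67)
f=grab_frame('side');crop(f,(310,150),30,12,'pics/b4s.png')"
```

```text
clock: 21.9
eef_pos: [531.1, 318.2, 203.5]
tcp_rot: [3.142, -0.0, 1.522]
contact_force: [0.2, -0.7, 0.8]
opening: 0.002
t 21.9 pos [531.1 318.2 203.5] rot [ 3.1415 -0.      1.522 ] jaw ang -2.8 F [ 0.15 -0.69  0.84] open 0.2 q [ 0.54  0.37  1.67 -0.    1.1   0.59]
spin deg -0.13
shift after spin (tool mm) [1.  3.4 2.5]
shift now (tool mm) [1.  3.4 2.5]
```

View pics/b4s.png

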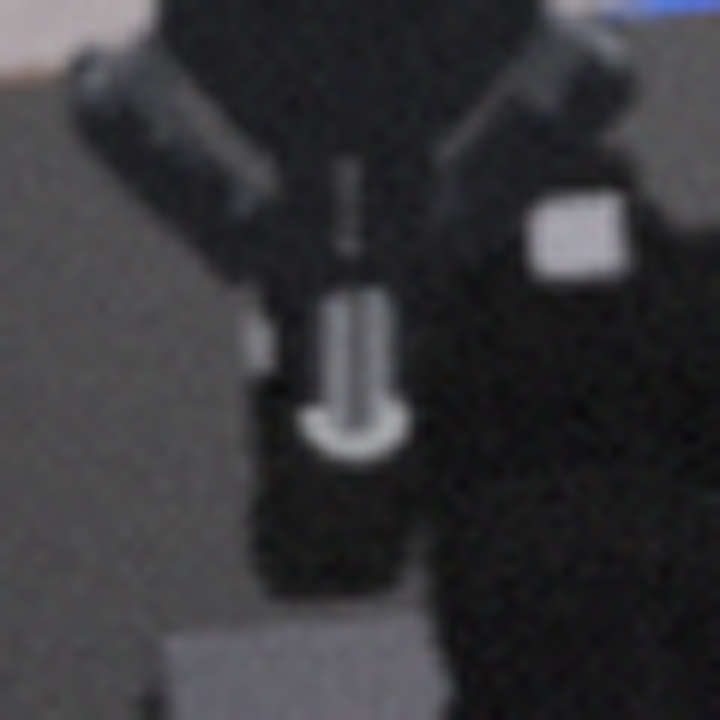

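```bash
python3 -m inch '[{"gripper":0,"tx":0.0005,"ty":0,"tz":0.00087,"spin":0},{"gripper":0,"tx":0.0005,"ty":0,"tz":0.00087,"spin":0},{"gripper":0,"tx":0,"ty":0,"tz":0,"spin":0},{"gripper":0,"tx":0,"ty":0,"tz":0,"spin":0},{"gripper":0,"tx":0,"ty":0,"tz":0,"spin":0},{"gripper":0,"tx":0,"ty":0,"tz":0,"spin":0},{"gripper":0,"tx":0,"ty":0,"tz":0,"spin":0},{"gripper":0,"tx":0,"ty":0,"tz":0,"spin":0}]'; python3 -c "
from h import *
plan([534.5,319,201],-2.67)
F=sense()['contact_force'];print('fn',-.5*F[1]+.866*F[2])"
```

```text
clock: 22.75
eef_pos: [531.2, 319.2, 201.8]
tcp_rot: [3.141, -0.0, 1.522]
contact_force: [0.1, -1.0, 1.8]
opening: -0.001
t 22.75 pos [531.2 319.2 201.8] rot [ 3.1415e+00 -1.0000e-04  1.5220e+00] jaw ang -2.8 F [ 0.07 -1.05  1.81] open -0.1 q [ 0.54  0.37  1.67 -0.    1.09  0.59]
spin deg -0.13
shift after spin (tool mm) [-0.   3.3  0.8]
shift now (tool mm) [-0.   3.3  0.8]
fn 2.0953665971830753
```

Contact: about 2.1 N along the axis. Continuing in 1 mm steps.

```bash
python3 -m inch '[{"gripper":0,"tx":0.0005,"ty":0,"tz":0.00087,"spin":0},{"gripper":0,"tx":0,"ty":0,"tz":0,"spin":0},{"gripper":0,"tx":0,"ty":0,"tz":0,"spin":0},{"gripper":0,"tx":0,"ty":0,"tz":0,"spin":0},{"gripper":0,"tx":0,"ty":0,"tz":0,"spin":0},{"gripper":0,"tx":0,"ty":0,"tz":0,"spin":0},{"gripper":0,"tx":0,"ty":0,"tz":0,"spin":0},{"gripper":0,"tx":0,"ty":0,"tz":0,"spin":0}]'; python3 -c "
from h import *
for i in range(4):
  s=sense();F=s['contact_force'];print('fn',-.5*F[1]+.866*F[2],F,s['eef_pos']);grab_frame('side')"
```

```text
clock: 23.55
eef_pos: [531.2, 319.7, 200.9]
tcp_rot: [3.141, -0.0, 1.522]
contact_force: [0.8, -1.2, 2.4]
opening: -0.004
fn 2.713235628285336 [ 0.81865343 -1.23688321  2.41893075] [531.20435702 319.70824742 200.90342255]
fn 1.8486397968020514 [ 0.29501281 -0.41109666  1.89733426] [531.19981032 319.68345249 200.89159362]
fn 1.6530736662608636 [ 0.28271692 -0.96115549  1.35392139] [531.19877737 319.68097818 200.89847792]
fn 1.4527275221911544 [-0.24280693 -0.02432241  1.6634715 ] [531.20652217 319.70094314 200.86828105]
```

```bash
python3 -m inch '[{"gripper":0,"tx":0.0005,"ty":0,"tz":0.00087,"spin":0},{"gripper":0,"tx":0,"ty":0,"tz":0,"spin":0},{"gripper":0,"tx":0,"ty":0,"tz":0,"spin":0},{"gripper":0,"tx":0,"ty":0,"tz":0,"spin":0},{"gripper":0,"tx":0,"ty":0,"tz":0,"spin":0},{"gripper":0,"tx":0,"ty":0,"tz":0,"spin":0},{"gripper":0,"tx":0,"ty":0,"tz":0,"spin":0},{"gripper":0,"tx":0,"ty":0,"tz":0,"spin":0}]'; python3 -c "
from h import *
for i in range(4):
  s=sense();F=s['contact_force'];print('fn',-.5*F[1]+.866*F[2],F,s['eef_pos']);grab_frame('side')"
```

```text
clock: 24.55
eef_pos: [531.2, 320.1, 200.1]
tcp_rot: [3.142, 0.0, 1.522]
contact_force: [1.3, -1.7, 4.9]
opening: -0.002
fn 5.08846632981149 [ 1.34492513 -1.6940436   4.89774195] [531.22631097 320.14723637 200.0640414 ]
fn 5.809657523189978 [ 0.16185316 -1.65105131  5.75534858] [531.26074418 320.14188182 200.08191737]
fn 5.176296284295745 [-0.00957073 -1.82750136  4.92210809] [531.24028935 320.16847997 200.0863343 ]
fn 4.951305843895875 [-0.04571317 -1.72818299  4.71964706] [531.2506366  320.15037021 200.07662343]
```

About 5 N, steady at the halfway stop. I'll hold a bit longer to make a full second, then press through.

```bash
python3 -m inch '[{"gripper":0,"tx":0,"ty":0,"tz":0,"spin":0},{"gripper":0,"tx":0,"ty":0,"tz":0,"spin":0},{"gripper":0,"tx":0,"ty":0,"tz":0,"spin":0},{"gripper":0,"tx":0,"ty":0,"tz":0,"spin":0},{"gripper":0,"tx":0.001,"ty":0,"tz":0.00173,"spin":0},{"gripper":0,"tx":0.001,"ty":0,"tz":0.00173,"spin":0},{"gripper":0,"tx":0.0004,"ty":0,"tz":0.0007,"spin":0},{"gripper":0,"tx":0,"ty":0,"tz":0,"spin":0}]'; python3 -c "
from h import *
for i in range(3):
  s=sense();F=s['contact_force'];print('fn',-.5*F[1]+.866*F[2],F,s['eef_pos']);f=grab_frame('side')
crop(f,(310,150),30,12,'pics/b5s.png')"
```

```text
clock: 25.55
eef_pos: [531.5, 321.9, 197.0]
tcp_rot: [3.141, 0.001, 1.522]
contact_force: [-2.2, -7.9, 14.5]
opening: 0.006
fn 16.47220957125053 [-2.23910632 -7.90545948 14.45667417] [531.47093532 321.90719035 197.03963376]
fn 15.575492926088575 [-1.15543994 -6.89009198 14.0074445 ] [531.46179631 321.90762269 197.03628057]
fn 16.430018909325216 [-1.86335484 -7.22133358 14.80294702] [531.4679093  321.88897099 197.01181724]
```

View pics/b5s.png

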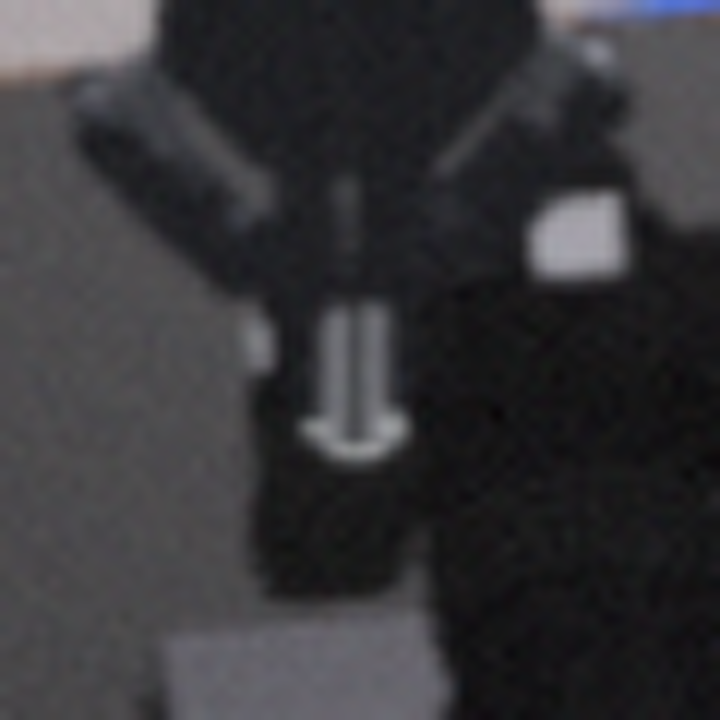

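16 N and 3.5 mm of travel past the halfway stop puts it at the rigid stop. Releasing and retreating along the axis.

```bash
python3 -m inch '[{"gripper":0,"tx":-0.001,"ty":0,"tz":-0.00173,"spin":0},{"gripper":0,"tx":-0.0015,"ty":0,"tz":-0.0026,"spin":0},{"gripper":0,"tx":-0.003,"ty":0,"tz":-0.0052,"spin":0},{"gripper":0,"tx":-0.005,"ty":0,"tz":-0.01,"spin":0},{"gripper":0,"tx":-0.01,"ty":0,"tz":-0.02,"spin":0},{"gripper":0,"tx":-0.015,"ty":-0.01,"tz":-0.03,"spin":0},{"gripper":0,"tx":-0.03,"ty":-0.03,"tz":-0.02,"spin":0},{"gripper":0,"tx":-0.03,"ty":-0.035,"tz":0,"spin":0}]'; python3 -m inch '[{"gripper":0,"tx":-0.03,"ty":-0.035,"tz":0,"spin":0},{"gripper":0,"tx":-0.03,"ty":-0.035,"tz":0,"spin":0},{"gripper":0,"tx":-0.03,"ty":-0.035,"tz":0,"spin":0},{"gripper":0,"tx":0,"ty":0,"tz":0,"spin":0},{"gripper":0,"tx":0,"ty":0,"tz":0,"spin":0},{"gripper":0,"tx":0,"ty":0,"tz":0,"spin":0},{"gripper":0,"tx":0,"ty":0,"tz":0,"spin":0},{"gripper":0,"tx":0,"ty":0,"tz":0,"spin":0}]'; python3 -c "
from h import *
plan(None)
f=grab_frame('side');cv2.imwrite('pics/endS.png',f['pixels'][:,:,::-1]);crop(f,(325,165),50,8,'pics/endc.png')
f=grab_frame('top');cv2.imwrite('pics/endT.png',f['pixels'][:,:,::-1]);crop(f,(305,213),50,8,'pics/endt.png')"
```

```text
clock: 26.5
eef_pos: [452.5, 230.8, 288.2]
tcp_rot: [3.138, -0.002, 1.522]
contact_force: [-0.6, -0.7, -0.4]
opening: 0.002
clock: 27.3
eef_pos: [343.0, 146.5, 285.2]
tcp_rot: [-3.141, 0.0, 1.522]
contact_force: [0.3, -0.1, 0.0]
opening: -0.001
t 27.3 pos [343.  146.5 285.2] rot [-3.1410e+00  3.0000e-04  1.5224e+00] jaw ang -2.77 F [ 0.32 -0.09  0.04] open -0.0 q [ 0.4  -0.12  2.05  0.    1.21  0.45]
```

View pics/endS.png

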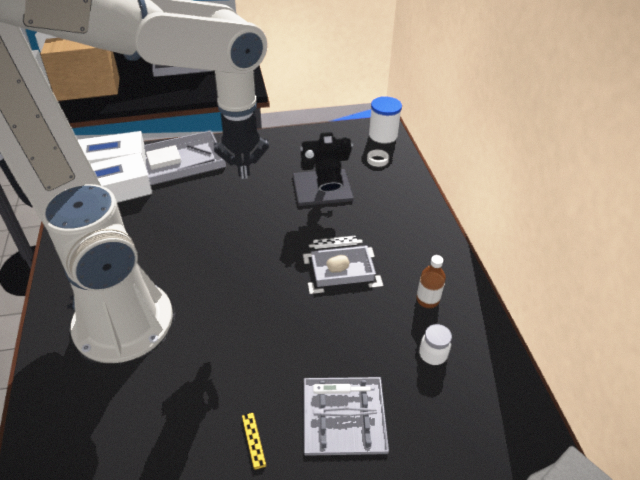

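View pics/endc.png

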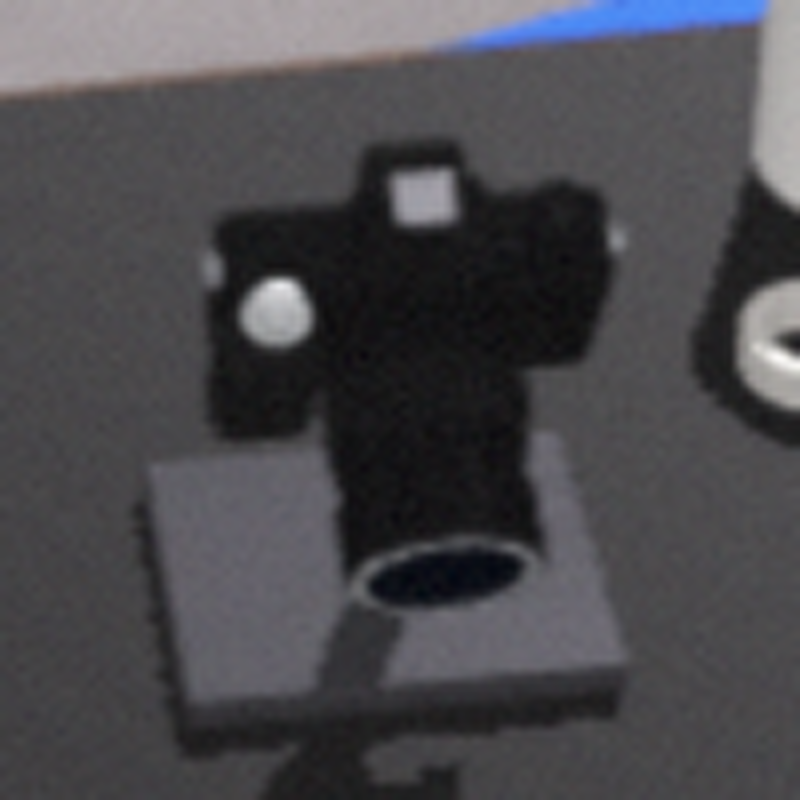

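View pics/endt.png

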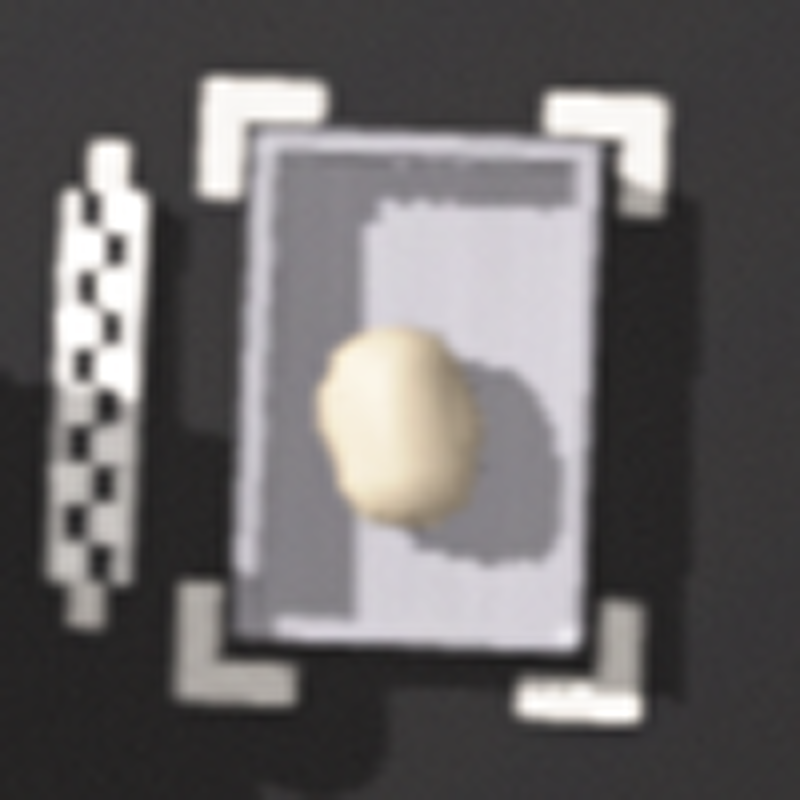

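The dish and scale have not moved since they were measured. The button is back up at crop (277,313), same as at the start. The bystanders are in place and the arm is clear of everything.

```bash
python3 -c "
from rig import *
print(sign_off())"
```

```text
the job is handed in; nothing more can be done
None
```

The record photo is set up and taken, and the job is handed in at about 27 s of the 72 s allowed. `sign_off` gives no verdict, so what follows rests on my own checks.

- **Scale bar:** I lifted the white bar out of the rack and laid it on the tape line. It is about 2 mm off along the line, 1 mm across and under 1° off, measured in both views.
- **Dish:** I gripped it by one short wall, slid it between the tape corners and turned it square. It is within 2 mm of the middle and 1° of square, with the stone still inside.
- **Release button:** I held it at the halfway stop at about 5 N for a little over a second. I then pressed it about 3.5 mm further to the rigid stop, at about 16 N, and let go. I judged both stages from force and travel, because the button's joint positions cannot be read directly.
- **Final pictures:** The button is back up, and the dish and bar have not moved since they were measured. The camera, thermometer, tweezers, bottle and jar look where they started, and the robot is clear of everything.
- **One disagreement:** Triangulation put the button top at about 196 mm, against "about 203" in the task. First contact came close to 203 mm; the low reading is probably because the cap's side is visible in the views.

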